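Tighten the stop's clamp bolt with a break-over torque wrench

TASK

Put the torque wrench's square ring down over the square bolt of the lid stop and turn it clockwise (seen from above) until the bolt is tight and the handle breaks over at its joint. Stop there, before the handle reaches the end of its fold, then lift the wrench off and lay it flat on the bare table beside the stop, its handle left bent to show the bolt is done. Leave the loose tub, lid and cup where they stand.

Things in the scene. Friction and masses are not known exactly. Their poses are not given: they have to be found in the camera images.
- bolt_head (a point): centre of the top of the steel square clamp bolt, z 0.0455. The head is 24 x 24 mm, sides along this point's x and y, and stands 20.5 mm above a round washer (44 mm wide, top at z 0.025) in the middle of the stop. It turns clockwise from above with a drag of 0.12 N m; after a further 0.5 to 0.9 rad (hidden, differs each time) it comes up tight and turns no more. Only its yaw changes
- stop: the lid stop, fixed to the table: dark steel base plate 124 (x) x 104 (y) x 12 mm, a steel strap 34 x 98 mm across its middle up to 20 mm, washer and bolt in the middle of that, and along the far (+x) edge a grey fence, 12 mm thick, middle 54 mm from the bolt, up to 35 mm high. Origin: centre of the underside, on the bolt's axis; x points away from the robot, within 0.12 rad
- socket (a point): centre of the underside of the torque wrench's steel ring head: 50 x 50 mm, 34 mm high, square hole 27 x 27 mm right through, sides along x and y; z up, handle to -x. At z 0 lying on the table, 0.025 seated on the washer. The wrench weighs 0.34 kg and balances 80 mm from here towards the handle. Under load the ring binds on the bolt; turned back some 0.05 to 0.1 rad it lifts off freely
- grip (a point): middle of the wrench's black rubber grip, 128 mm from the socket point's axis and 24 mm above the wrench's underside. The grip is 62 mm long along this point's x (which points to the ring head), 20 mm wide along y, 24 mm high (lower face 12 mm above the table when lying), with a foot block 26 mm wide at the far end that reaches down to the table
- wrench_handle (a joint): fold of the wrench's breakaway joint (upright pin 50 mm from the ring's centre), rad: 0 straight, grows as the handle bends clockwise from above; no fold the other way. Straight until some 6 to 9 N sideways at the grip against a tight bolt, then it breaks over, folds on under the same load and stays bent where left. 0.08 counts as broken over, from 0.28 the bolt is overtightened, dead stop 0.34
- tub: bystander: loose open round pink gel tub, 96 mm wide, 55 mm high, near the press; origin at the centre of its underside. Many like it stand fixed on the left and far part of the table, in the way of low moves
- lid: bystander: loose pink tub lid lying on its back, 98 mm wide, 16 mm high; origin at the centre of its underside
- steel_cup: bystander: loose grey steel cup, 72 mm wide, 82 mm high; origin at the centre of its underside

How it is judged:
On the way, in this order (a step that is already met when the one before it is completed fails the run):
1. the wrench's ring is seated over the bolt, handle still straight (horizontal distance between socket and bolt_head below 0.006 m and height (world z) of socket below 0.031 m and angle between socket's own z axis and vertical below 0.12 rad and value of joint wrench_handle below 0.05 rad), for 0.1 s.
2. with the ring on the bolt, the handle has broken over (horizontal distance between socket and bolt_head below 0.007 m and height (world z) of socket below 0.036 m and value of joint wrench_handle above 0.08 rad), for 0.2 s.
At the end, for the whole second after the job is handed in: the wrench lies flat on the table (socket point within 6 mm of the table top, grip point below 31 mm, tilt under 0.08 rad), its ring more than 90 mm from the bolt, its handle still bent by 0.07 to 0.28 rad (height (world z) of socket below 0.006 m and height (world z) of grip below 0.031 m and angle between socket's own z axis and vertical below 0.08 rad and horizontal distance between socket and bolt_head above 0.09 m and value of joint wrench_handle between 0.07 and 0.28 rad); the robot touches nothing.
It fails at once if the handle is pushed on to the end of its fold: the bolt is overtightened (value of joint wrench_handle above 0.28 rad).
It fails at once if the tub, the lid or the cup is moved more than 25 mm (distance of any of tub, lid, steel_cup from where it was at the start of the episode above 0.025 m).
It also fails if it takes over 72 s, if anything falls off the work surface, if the arm or the gripper's body presses on something with over 40 N, if the wrist force passes 120 N, or if a joint passes its speed limit or range.

ROBOT

A 6-joint arm with a two-finger parallel gripper is mounted at the origin on a cart in front of the work surface, level with it; the furniture and walls round the work are solid. World frame = base frame: x ahead of the robot, y to its left, z up, the work surface at z = 0. Lengths are in m, angles in rad, forces in N, time in s.
With the tool pointing down it reaches from about 0.4 to 0.825 m from the base axis. Payload 7 kg.
Tool frame: the origin (TCP) lies midway between the tips of the shut fingers; the grasp point (between the pads) lies 19 mm behind it; z points along the fingers, y is the line along which they close (so a half turn about z gives the same grasp; the last joint's range is limited). The gripper opens to 88 mm and grips with 3 to 60 N. Pads are 19 mm wide; open, the fingers measure 130 mm over their backs; the gripper's body (78 mm by 193 mm) begins 47 mm behind the grasp point.
Start: joints at [-0.931, 0.359, 0.012, 0, -1.224, -0.288], TCP at [0.233, -0.634, 0.227] pointing down, gripper open.
Joint ranges: [-3.07, 3.07], [-1.43, 2.12], [-1.02, 1.25], [-3.03, 1.67], [-3.05, -0], [-3.03, 3.03]. Speed limits (rad/s): [2.39, 2.39, 3.01, 3.14, 3.14, 3.14].

INTERFACE

Orientations are given as [roll, pitch, yaw] about the fixed x, y, z axes, in that order (R = Rz(yaw) Ry(pitch) Rx(roll)).
In Python, from station import get_state, grab_frame, calibration, job_done, boxes_of, regions_of, spot_point gives the robot as it stands. The module is installed in compiled form; this text tells all that it offers.
- The arm moves only by the tool arm_command, never from a script. Its argument "commands" is a list of rows, each an object of numbers: "tx", "ty", "tz": the shift along the tool's x, y, z each as a share of 25 cm, from -1 to 1; "twist": the turn about the tool's z as a share of 180 degrees, from -1 to 1. A call has exactly 8 rows; each row is the pose to reach, as a shift and turn from the pose commanded when the call began, along the tool's axes at that moment, turning the shorter way round; what a row does not reach only later rows make up. A row lasts 1/12 s, in which the tool goes at most 41.7 mm and 7.16 degrees, less where a joint would pass 70% of its speed; a pose out of reach is approached as far as the arm can. A call with a number of a shift or a turn outside -1 to 1 is refused whole. A call with a gripper value outside its range is refused whole. "claw" is the opening, from 0 (shut) to 1 (fully open), set as the call begins (left out, the last holds). The fingers move at their own pace and stop on an object; "grip_force" is the grip in N (left out, the last holds). Time passes only in rows, so rows that repeat a pose let the fingers close, or fill a call up. It gives the time, the measured TCP pose, the force, the opening and the grip force at its end, in the units of the state.
- get_state(): the state, without advancing time (a new reading comes with each control period).
- grab_frame(name): name is "scene" or "top" or "wrist"; returns the picture (400x640x3 uint8, red, green, blue); there is no depth.
- calibration(name): a dict with "camera_matrix" (3x3 intrinsics, pixels), "extrinsics" (4x4, takes a point from camera to world coordinates). Camera axes: x right, y down, z forward; pixel columns grow to the right and rows downward; lengths in m; the calibration is good to about 2 mm. A picture is of the moment at which its call begins: read the wrist's pose just before it. calibration takes no time and is no camera call; for the wrist camera it gives the pose at the moment of the call.
- job_done(): hands the job in; it is judged then, once.
Trained networks look in the newest picture that a camera, given by its name, has taken for a name from the list of things; names that differ only in an ending like _2 or _b are one class to them, and where a whole thing is asked for, a point or a joint stands for the part that bears it (a point fixed in the world has none). Each returns a list of dicts, best first, with "score" (0 to 1); they miss things now and then, are a little off and sometimes report something else, mostly with a low value. They report only what shows in the picture. A call takes as long as a camera call.
- boxes_of(query, camera): "rect" ([left, top, right, bottom] in pixels, round what is visible of it).
- regions_of(query, camera): "region" (400x640 bool, what is visible of it) and "rect" ([left, top, right, bottom] in pixels, round what is visible of it).
- spot_point(query, camera): "uv" ([column, row] in pixels: a listed point, or the origin of a listed thing).
The state is a dict: "t": time; "q": joint angles; "qd": joint speeds; "joint_efforts": joint torques, N m; "eef_pos": TCP position; "ee_rot": TCP orientation; "force": force on the tool from outside, world axes, zero at the start; "moment": the same for the moment, N m; "width": finger opening in m; "gripper_force": force on a finger pad.
Only numpy, scipy, OpenCV 4.12 (cv2) and the standard library are available. Lean on these libraries where they do the work, as an engineer would, in place of code of your own. Each camera call takes 0.05 s, during which the arm holds its last target. There are 200 camera calls.

## Working session

There is one attempt and no reset: what is moved stays moved. The work goes in short steps, Python scripts to look and compute and a tool call to move; the robot and the scene stay as the last step left them, time stands still between calls to the robot, and variables do not carry over. Pictures are saved under pics/ and viewed, at most 10 in all, crops included, and the job is handed in when it is done.

Besides the shell and the picture viewer there is one more tool, called after "Request:" in YAML: its name, and indented under it one key for each argument. arm_command: Moves the arm, as the interface text tells. Shift numbers are shares of 25 cm and turn numbers shares of 180 degrees, none past 1 either way. Its arguments: {"type":"object","properties":{"commands":{"type":"array"},"claw":{"type":"number"},"grip_force":{"type":"number"}},"required":["commands"]}

```bash
mkdir -p pics; cat > h.py <<'E'
import numpy as np, cv2
from station import *
def ray(cam,uv,z):
    c=calibration(cam);K=np.array(c["camera_matrix"]);T=np.array(c["extrinsics"])
    d=T[:3,:3]@np.linalg.solve(K,[uv[0],uv[1],1.]);o=T[:3,3]
    return o+d*(z-o[2])/d[2]
def proj(cam,p):
    c=calibration(cam);K=np.array(c["camera_matrix"]);T=np.array(c["extrinsics"])
    q=K@(T[:3,:3].T@(np.array(p)-T[:3,3]));return q[:2]/q[2]
def save(cam,n): 
    im=grab_frame(cam);cv2.imwrite(f"pics/{n}.png",im[:,:,::-1]);return im
E
python3 - <<'E'
from h import *
np.set_printoptions(precision=4,suppress=True)
a=save("scene","s0");b=save("top","t0")
cv2.imwrite("pics/st0.png",cv2.resize(np.vstack([a,b])[:,:,::-1],(480,600)))
for cam in("top","scene"):
  for q,z in(("bolt_head",.0455),("socket",0),("grip",.024),("stop",0),("tub",0),("lid",0),("steel_cup",0)):
    for r in spot_point(q,cam)[:2]: print(cam,q,round(r["score"],2),np.round(r["uv"],1),ray(cam,r["uv"],z))
s=get_state();print(s["t"],s["eef_pos"],s["ee_rot"],s["force"])
E
```

```text
top bolt_head 0.65 [364.9 179.7] [ 0.6019 -0.2197  0.0455]
top socket 0.72 [209.8 194.5] [0.5571 0.1819 0.    ]
top grip 0.89 [189.7 242. ] [0.4309 0.2142 0.024 ]
top stop 0.66 [361.1 186. ] [ 0.5949 -0.2166  0.    ]
top tub 0.61 [420.9 151.8] [ 0.6973 -0.3808  0.    ]
scene bolt_head 0.41 [319.  173.4] [ 0.5999 -0.2161  0.0455]
scene bolt_head 0.35 [327.4 149.2] [ 0.6492 -0.3304  0.0455]
scene socket 0.65 [239.2 276.4] [0.5575 0.1634 0.    ]
scene grip 0.59 [263.2 307.5] [0.4413 0.2144 0.024 ]
scene stop 0.63 [318.7 187.5] [ 0.5987 -0.2121  0.    ]
scene tub 0.23 [267.3 307.4] [0.4484 0.1954 0.    ]
scene lid 0.68 [390.9 232.3] [ 0.3446 -0.1612 -0.    ]
scene steel_cup 0.64 [279.2 171.5] [ 0.7389 -0.2111  0.    ]
0.8 [ 0.2325 -0.6337  0.2266] [-3.1416 -0.     -2.7898] [-0.4264 -1.1481  0.0244]
```

View pics/t0.png

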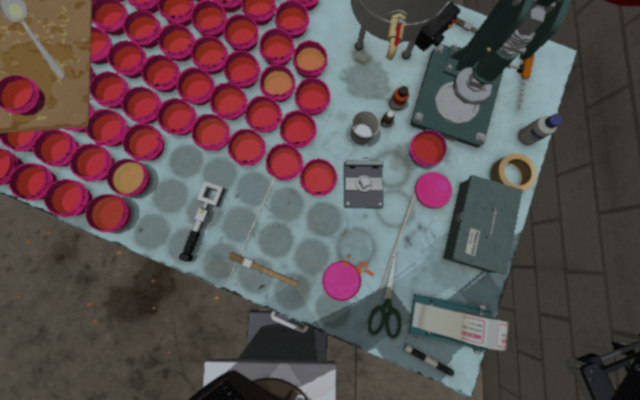

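View pics/s0.png

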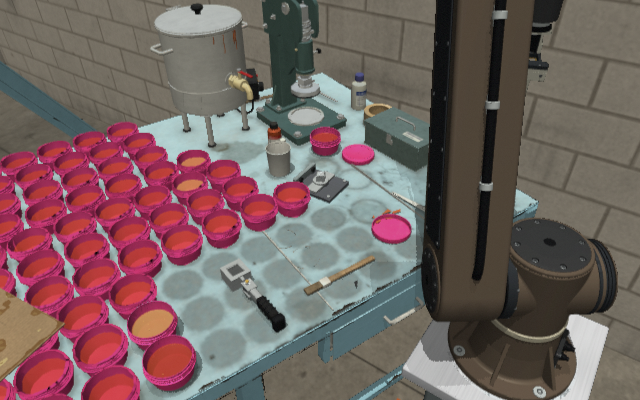

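The top view shows the wrench with its ring at (210,194) and its black grip at (193,240), the stop with its bolt at (364,184), the tub at (428,148) and the cup at (365,128). There are lids at (433,190) and (342,281), and a fixed tub close to the stop at (318,177). The scene view agrees with this.

```bash
cat >> h.py <<'E'
np.set_printoptions(precision=4,suppress=True)
def cmd(x,y,z,yaw,p0=None):
    """share numbers for a tool-down pose target from the present (or given) pose"""
    s=get_state();e=np.array(s["eef_pos"]) if p0 is None else np.array(p0[:3]);w=s["ee_rot"][2] if p0 is None else p0[3]
    d=np.array([x,y,z])-e
    c,n=np.cos(w),np.sin(w)
    dy=(yaw-w+np.pi)%(2*np.pi)-np.pi
    return np.round(np.array([d[0]*c+d[1]*n,d[0]*n-d[1]*c,-d[2]])/.25,4), round(-dy/np.pi,4)
E
python3 - <<'E'
from h import *
T=np.array(calibration("wrist")["extrinsics"]);s=get_state()
from scipy.spatial.transform import Rotation as Ro
R=Ro.from_euler("xyz",s["ee_rot"]).as_matrix()
print(R.T@(T[:3,3]-s["eef_pos"]),"\n",R.T@T[:3,:3]);print(calibration("wrist")["camera_matrix"])
print(cmd(.55,-.25,.28,s["ee_rot"][2]),cmd(.55,-.25,.28,-np.pi))
E
```

```text
[ 0.0719 -0.0008 -0.1581] 
 [[-0.0012 -0.9656 -0.26  ]
 [ 1.     -0.0009 -0.0012]
 [ 0.0009 -0.26    0.9656]]
[[346.937    0.     322.6296]
 [  0.     346.937  197.8211]
 [  0.       0.       1.    ]]
(array([-1.7208,  1.0031, -0.2137]), np.float64(-0.0)) (array([-1.7208,  1.0031, -0.2137]), np.float64(0.112))
```

Request:
arm_command:
  commands:
    - {"tx": -0.1,"ty": 0.06,"tz": -0.03}
    - {"tx": -0.21,"ty": 0.12,"tz": -0.06}
    - {"tx": -0.33,"ty": 0.19,"tz": -0.1}
    - {"tx": -0.45,"ty": 0.26,"tz": -0.13}
    - {"tx": -0.57,"ty": 0.33,"tz": -0.16}
    - {"tx": -0.68,"ty": 0.4,"tz": -0.19}
    - {"tx": -0.78,"ty": 0.45,"tz": -0.21}
    - {"tx": -0.86,"ty": 0.5,"tz": -0.21}

```text
invalid input
```

Request:
arm_command:
  commands:
    - {"tx": -0.1,"ty": 0.06}
    - {"tx": -0.21,"ty": 0.12}
    - {"tx": -0.33,"ty": 0.19}
    - {"tx": -0.45,"ty": 0.26}
    - {"tx": -0.57,"ty": 0.33}
    - {"tx": -0.68,"ty": 0.4}
    - {"tx": -0.8,"ty": 0.47}
    - {"tx": -0.86,"ty": 0.5}

```text
invalid input
```

```bash
python3 - <<'E'
from h import *
s=get_state();print(s["t"],s["eef_pos"],s["ee_rot"])
a=save("wrist","w1")
for q,z in(("bolt_head",.0455),("stop",0),("tub",0),("lid",0),("steel_cup",0)):
    for r in spot_point(q,"wrist")[:2]: print(q,round(r["score"],2),np.round(r["uv"],1),ray("wrist",r["uv"],z))
E
```

```text
0.8 [ 0.2325 -0.6337  0.2266] [-3.1416 -0.     -2.7898]
```

View pics/w1.png

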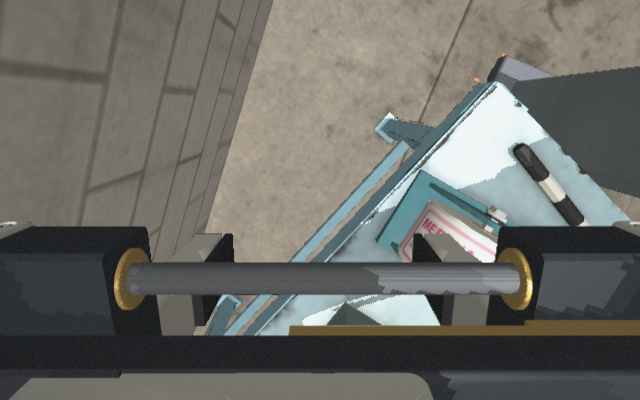

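The moves were refused, so I think every row needs all four numbers. In the wrist view only rows 0–230 are clear; the gripper covers the rest. A target therefore has to sit about 80 mm along tool +x from the TCP.

Request:
arm_command:
  commands:
    - {"tx": -0.1,"ty": 0.06,"tz": -0.03,"twist": 0}
    - {"tx": -0.21,"ty": 0.12,"tz": -0.06,"twist": 0}
    - {"tx": -0.33,"ty": 0.18,"tz": -0.1,"twist": 0}
    - {"tx": -0.45,"ty": 0.25,"tz": -0.13,"twist": 0}
    - {"tx": -0.6,"ty": 0.32,"tz": -0.16,"twist": 0}
    - {"tx": -0.74,"ty": 0.39,"tz": -0.19,"twist": 0}
    - {"tx": -0.88,"ty": 0.46,"tz": -0.21,"twist": 0}
    - {"tx": -1,"ty": 0.5,"tz": -0.21,"twist": 0}
  claw: 1
  grip_force: 40

```text
t: 1.77
eef_pos: [0.4258, -0.4283, 0.281]
ee_rot: [-3.139, 0.002, -2.789]
force: [0.1, -0.9, -0.2]
width: 0.0876
gripper_force: 0.0
```

```bash
python3 - <<'E'
from h import *
s=get_state();print(s["t"],s["eef_pos"],s["ee_rot"],cmd(.675,-.19,.28,s["ee_rot"][2]))
E
```

```text
1.7667 [ 0.4258 -0.4283  0.281 ] [-3.1394  0.0019 -2.789 ] (array([-1.2646,  0.5502,  0.0041]), np.float64(-0.0))
```

Request:
arm_command:
  commands:
    - {"tx": -0.14,"ty": 0.06,"tz": 0,"twist": 0}
    - {"tx": -0.28,"ty": 0.13,"tz": 0,"twist": 0}
    - {"tx": -0.42,"ty": 0.2,"tz": 0,"twist": 0}
    - {"tx": -0.56,"ty": 0.27,"tz": 0,"twist": 0}
    - {"tx": -0.7,"ty": 0.34,"tz": 0,"twist": 0}
    - {"tx": -0.84,"ty": 0.41,"tz": 0,"twist": 0}
    - {"tx": -0.96,"ty": 0.48,"tz": 0,"twist": 0}
    - {"tx": -1,"ty": 0.54,"tz": 0,"twist": 0}

```text
t: 2.43
eef_pos: [0.6151, -0.2145, 0.2781]
ee_rot: [3.141, -0.0, -2.788]
force: [0.4, -0.2, 0.2]
width: 0.0875
gripper_force: 0.0
```

Request:
arm_command:
  commands:
    - {"tx": -0.1,"ty": 0.02,"tz": 0,"twist": 0}
    - {"tx": -0.17,"ty": 0.02,"tz": 0,"twist": 0}
    - {"tx": -0.17,"ty": 0.02,"tz": 0,"twist": 0}
    - {"tx": -0.17,"ty": 0.02,"tz": 0,"twist": 0}
    - {"tx": -0.17,"ty": 0.02,"tz": 0,"twist": 0}
    - {"tx": -0.17,"ty": 0.02,"tz": 0,"twist": 0}
    - {"tx": -0.17,"ty": 0.02,"tz": 0,"twist": 0}
    - {"tx": -0.17,"ty": 0.02,"tz": 0,"twist": 0}

```text
t: 3.1
eef_pos: [0.6501, -0.1985, 0.2795]
ee_rot: [-3.141, 0.001, -2.791]
force: [0.8, -0.4, -0.5]
width: 0.0876
gripper_force: 0.0
```

```bash
python3 - <<'E'
from h import *
s=get_state();print(s["t"],s["eef_pos"],s["ee_rot"],s["q"])
a=save("wrist","w2")
for q,z in(("bolt_head",.0455),("stop",0),("tub",0),("lid",0),("steel_cup",0)):
    for r in spot_point(q,"wrist")[:2]: print(q,round(r["score"],2),np.round(r["uv"],1),ray("wrist",r["uv"],z))
E
```

```text
3.1 [ 0.6501 -0.1985  0.2795] [-3.1414  0.0005 -2.7906] [-0.0103  0.3408  0.1051  0.     -1.3346 -1.2095]
bolt_head 0.93 [318.3 119.4] [ 0.5998 -0.2232  0.0455]
tub 0.84 [167.  142.2] [ 0.6931 -0.3915  0.    ]
steel_cup 0.55 [290. 221.] [ 0.7388 -0.2134  0.    ]
```

View pics/w2.png

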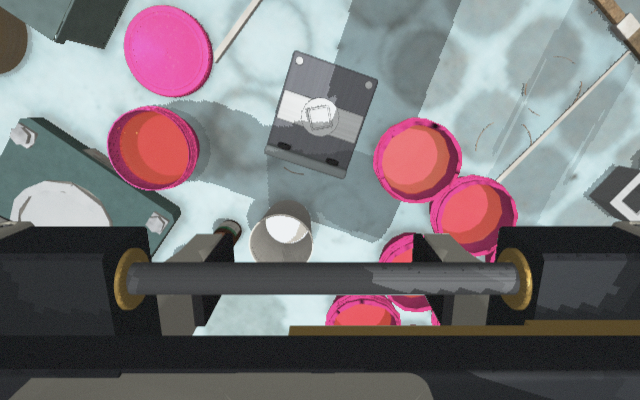

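The stop is clear in view with its bolt head at about (320,117), and the fence is at its lower edge (row ~155). I'll measure the bolt's square edges next.

```bash
python3 - <<'E'
from h import *
im=cv2.imread("pics/w2.png")
c=im[92:142,290:350]; cv2.imwrite("pics/c2.png",cv2.resize(c,None,fx=12,fy=12,interpolation=cv2.INTER_CUBIC))
r=regions_of("bolt_head","wrist")[:1]
for x in r:
    m=x["region"].astype(np.uint8);print(x["score"],x["rect"],m.sum())
    cs,_=cv2.findContours(m,0,1);k=max(cs,key=cv2.contourArea);b=cv2.boxPoints(cv2.minAreaRect(k))
    P=np.array([ray("wrist",p,.0455) for p in b]);print(b,P)
E
```

```text
0.84 [307.3, 106.7, 331.8, 128.8] 437
[[307.0769 108.3846]
 [327.2692 104.3462]
 [331.5769 125.8846]
 [311.3846 129.9231]] [[ 0.5931 -0.2384  0.0455]
 [ 0.5815 -0.2192  0.0455]
 [ 0.6015 -0.2067  0.0455]
 [ 0.6133 -0.2262  0.0455]]
```

View pics/c2.png

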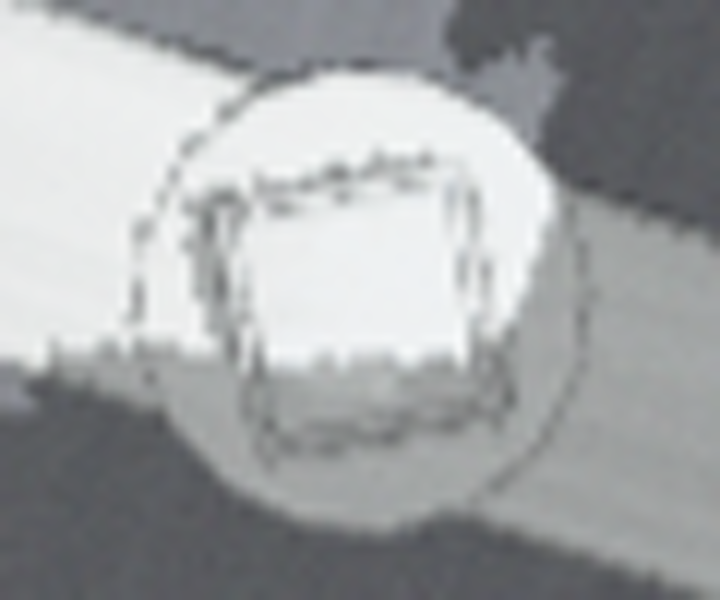

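The bolt's edges run at about 10° in the crop, so the bolt yaw is about 30.5° (mod 90). I'll engage the wrench at yaw ≈ 0.53, with its handle towards the robot. I'll look at the bolt once more at that tool yaw so that camera bias cancels.

Request:
arm_command:
  commands:
    - {"tx": 0.07,"ty": -0.01,"tz": 0.03,"twist": -0.036}
    - {"tx": 0.14,"ty": -0.02,"tz": 0.06,"twist": -0.073}
    - {"tx": 0.22,"ty": -0.03,"tz": 0.09,"twist": -0.11}
    - {"tx": 0.3,"ty": -0.04,"tz": 0.12,"twist": -0.147}
    - {"tx": 0.38,"ty": -0.05,"tz": 0.15,"twist": -0.184}
    - {"tx": 0.45,"ty": -0.06,"tz": 0.18,"twist": -0.22}
    - {"tx": 0.51,"ty": -0.075,"tz": 0.21,"twist": -0.257}
    - {"tx": 0.555,"ty": -0.084,"tz": 0.24,"twist": -0.294}

```text
t: 4.12
eef_pos: [0.5264, -0.266, 0.219]
ee_rot: [-3.141, 0.0, -1.861]
force: [1.1, -0.2, -0.4]
width: 0.0879
gripper_force: 0.0
```

Request:
arm_command:
  commands:
    - {"tx": 0,"ty": 0,"tz": 0,"twist": -0.038}
    - {"tx": 0,"ty": 0,"tz": 0,"twist": -0.076}
    - {"tx": 0,"ty": 0,"tz": 0,"twist": -0.114}
    - {"tx": 0,"ty": 0,"tz": 0,"twist": -0.152}
    - {"tx": 0,"ty": 0,"tz": 0,"twist": -0.19}
    - {"tx": 0,"ty": 0,"tz": 0,"twist": -0.228}
    - {"tx": 0,"ty": 0,"tz": 0,"twist": -0.266}
    - {"tx": 0,"ty": 0,"tz": 0,"twist": -0.304}

```text
t: 4.78
eef_pos: [0.5275, -0.2655, 0.2191]
ee_rot: [-3.142, -0.0, -0.905]
force: [-0.2, 0.3, -0.3]
width: 0.0878
gripper_force: 0.0
```

Request:
arm_command:
  commands:
    - {"tx": 0,"ty": 0,"tz": 0,"twist": -0.038}
    - {"tx": 0,"ty": 0,"tz": 0,"twist": -0.076}
    - {"tx": 0,"ty": 0,"tz": 0,"twist": -0.114}
    - {"tx": 0,"ty": 0,"tz": 0,"twist": -0.152}
    - {"tx": 0,"ty": 0,"tz": 0,"twist": -0.19}
    - {"tx": 0,"ty": 0,"tz": 0,"twist": -0.228}
    - {"tx": 0,"ty": 0,"tz": 0,"twist": -0.266}
    - {"tx": 0,"ty": 0,"tz": 0,"twist": -0.304}

```text
t: 5.45
eef_pos: [0.5276, -0.2655, 0.2191]
ee_rot: [3.142, -0.0, 0.05]
force: [1.6, 0.2, -0.6]
width: 0.0876
gripper_force: 0.0
```

Request:
arm_command:
  commands:
    - {"tx": 0,"ty": 0,"tz": 0,"twist": -0.038}
    - {"tx": 0,"ty": 0,"tz": 0,"twist": -0.076}
    - {"tx": 0,"ty": 0,"tz": 0,"twist": -0.114}
    - {"tx": 0,"ty": 0,"tz": 0,"twist": -0.152}
    - {"tx": 0,"ty": 0,"tz": 0,"twist": -0.155}
    - {"tx": 0,"ty": 0,"tz": 0,"twist": -0.155}
    - {"tx": 0,"ty": 0,"tz": 0,"twist": -0.155}
    - {"tx": 0,"ty": 0,"tz": 0,"twist": -0.155}

```text
t: 6.12
eef_pos: [0.5275, -0.2655, 0.2191]
ee_rot: [3.142, -0.0, 0.528]
force: [-0.6, -0.3, 0.0]
width: 0.0875
gripper_force: 0.0
```

```bash
cat >> h.py <<'E'
def box(q,cam,z):
    for x in regions_of(q,cam)[:1]:
        m=x["region"].astype(np.uint8);k=max(cv2.findContours(m,0,1)[0],key=cv2.contourArea)
        b=cv2.boxPoints(cv2.minAreaRect(k));P=np.array([ray(cam,p,z) for p in b])[:,:2]
        E=[np.degrees(np.arctan2(*(P[i]-P[i-1])[::-1])) for i in range(4)]
        print(q,round(x["score"],2),"ctr",P.mean(0),"sides",np.linalg.norm(P-np.roll(P,1,0),axis=1),"deg",np.round(E,1))
def spots(cam,qs):
    for q,z in qs:
        for r in spot_point(q,cam)[:1]: print(q,round(r["score"],2),np.round(r["uv"],1),ray(cam,r["uv"],z))
E
python3 - <<'E'
from h import *
s=get_state();print(s["t"],s["eef_pos"],s["ee_rot"],s["q"])
im=save("wrist","w3"); u,v=proj("wrist",[.5998,-.2232,.0455]).round().astype(int);print(u,v)
spots("wrist",(("bolt_head",.0455),("stop",0)));box("bolt_head","wrist",.0455);box("stop","wrist",.012)
y0=max(v-40,0);x0=u-50
cv2.imwrite("pics/c3.png",cv2.resize(im[y0:y0+75,x0:x0+100,::-1],None,fx=8,fy=8,interpolation=cv2.INTER_CUBIC));print(x0,y0)
E
```

```text
6.1167 [ 0.5275 -0.2655  0.2191] [ 3.1416 -0.      0.5281] [-0.1355  0.2259 -0.1916  0.     -1.1532  2.2343]
322 86
stop 0.73 [324.2  86.5] [ 0.6025 -0.2244  0.    ]
bolt_head 0.77 ctr [ 0.5971 -0.2223] sides [0.0226 0.0226 0.0226 0.023 ] deg [  29.6  -59.7 -149.3  120.3]
stop 0.98 ctr [ 0.5988 -0.2195] sides [0.1133 0.1255 0.1046 0.1301] deg [  90.7   -2.4  -86.7 -178.4]
272 46
```

View pics/c3.png

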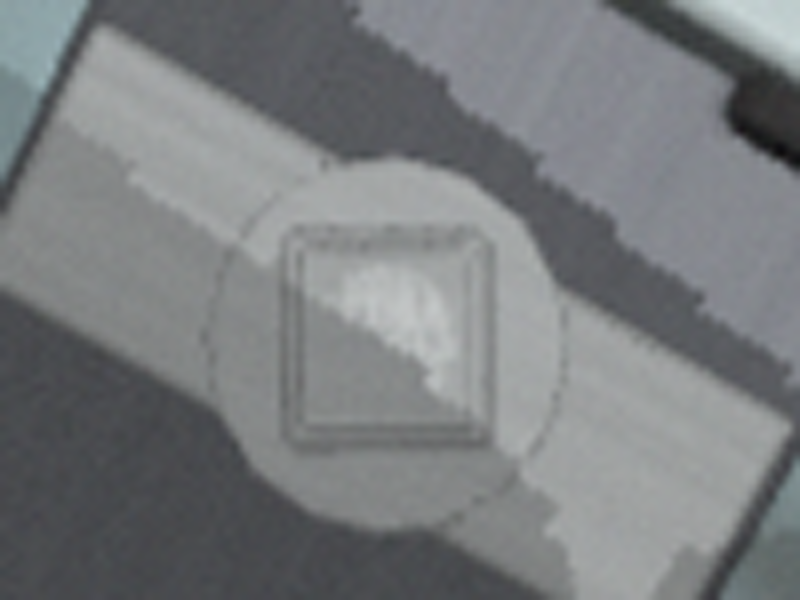

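The bolt head is axis-aligned in this crop, centred at about image (320,87.6), so its yaw is 0.53. Averaging the two opposite views puts the bolt at about (0.5985, -0.2227). I'm going to the wrench now.

Request:
arm_command:
  commands:
    - {"tx": 0.03,"ty": -0.07,"tz": 0,"twist": 0}
    - {"tx": 0.08,"ty": -0.18,"tz": 0,"twist": 0}
    - {"tx": 0.13,"ty": -0.3,"tz": 0,"twist": 0}
    - {"tx": 0.18,"ty": -0.42,"tz": 0,"twist": 0}
    - {"tx": 0.24,"ty": -0.54,"tz": 0,"twist": 0}
    - {"tx": 0.29,"ty": -0.65,"tz": 0,"twist": 0}
    - {"tx": 0.34,"ty": -0.76,"tz": 0,"twist": 0}
    - {"tx": 0.385,"ty": -0.865,"tz": 0,"twist": 0}

```text
t: 7.03
eef_pos: [0.5007, -0.0287, 0.2193]
ee_rot: [3.141, -0.001, 0.531]
force: [-0.5, 0.1, 0.1]
width: 0.0878
gripper_force: 0.0
```

Request:
arm_command:
  commands:
    - {"tx": 0.05,"ty": -0.12,"tz": 0,"twist": 0.03}
    - {"tx": 0.11,"ty": -0.24,"tz": 0,"twist": 0.066}
    - {"tx": 0.17,"ty": -0.37,"tz": 0,"twist": 0.1}
    - {"tx": 0.23,"ty": -0.5,"tz": 0,"twist": 0.14}
    - {"tx": 0.28,"ty": -0.62,"tz": 0,"twist": 0.18}
    - {"tx": 0.33,"ty": -0.74,"tz": 0,"twist": 0.22}
    - {"tx": 0.385,"ty": -0.865,"tz": 0,"twist": 0.26}
    - {"tx": 0.385,"ty": -0.865,"tz": 0,"twist": 0.264}

```text
t: 7.7
eef_pos: [0.4744, 0.2096, 0.2192]
ee_rot: [-3.14, -0.001, -0.305]
force: [1.2, -0.3, -0.2]
width: 0.0879
gripper_force: 0.0
```

```bash
python3 - <<'E'
from h import *
s=get_state();print(s["t"],s["eef_pos"],s["ee_rot"],s["q"])
im=save("wrist","w4")
spots("wrist",(("socket",0),("grip",.024)));box("socket","wrist",.034)
cv2.imwrite("pics/c4.png",cv2.resize(im[:240,160:480,::-1],None,fx=2.5,fy=2.5,interpolation=cv2.INTER_CUBIC))
E
```

```text
7.7 [0.4744 0.2096 0.2192] [-3.1404 -0.0006 -0.3047] [ 0.7948  0.1051 -0.3407  0.     -1.1237  0.4713]
socket 0.77 [335.1  86. ] [0.5531 0.1662 0.    ]
grip 0.59 [330.2 214.2] [0.4288 0.2085 0.024 ]
socket 0.92 ctr [0.4833 0.1883] sides [0.2007 0.0488 0.2008 0.0568] deg [ -17.7 -107.1  164.5   72.9]
```

View pics/c4.png

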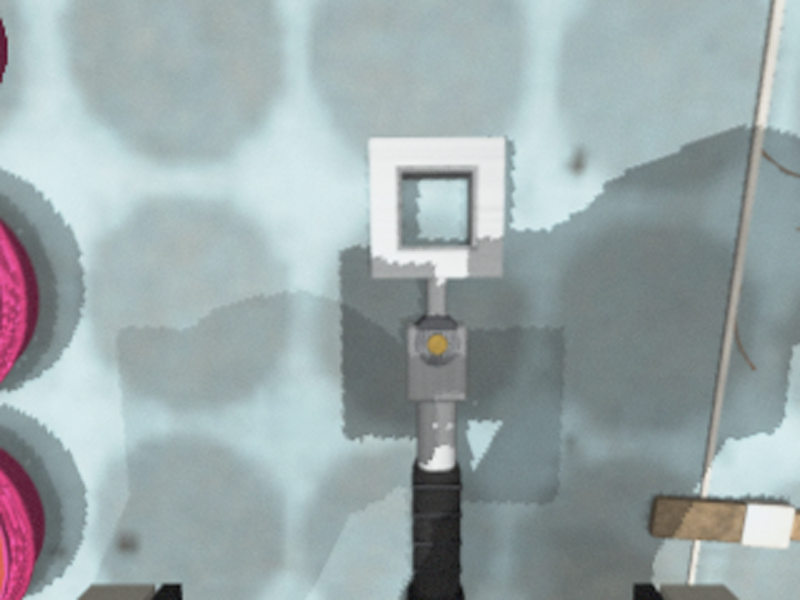

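The ring is square to the view. Its top-face centre is at image (334.5,82.3), and the handle runs straight down the image at column 334.7, so the wrench yaw is about -0.305.

```bash
python3 - <<'E'
from h import *
w=-.3047;X=np.array([np.cos(w),np.sin(w)]);Y=np.array([np.sin(w),-np.cos(w)])
r=ray("wrist",(334.5,82.3),.034)[:2];r2=ray("wrist",(334.5,199.5),.036)[:2];d=r-r2
print(r,"handle yaw",np.arctan2(d[1],d[0]))
s=r+.001*X+.00105*Y;print("socket corr",s);g=s-.118*X;print("grasp",g)
print(cmd(*g,.12,w),cmd(*g,.006,w))
E
```

```text
[0.5554 0.1659] handle yaw -0.28961297227401006
socket corr [0.5561 0.1646]
grasp [0.4435 0.2   ]
(array([-0.1127,  0.0542,  0.3959]), np.float64(0.0026)) (array([-0.1127,  0.0542,  0.8519]), np.float64(0.0026))
```

Request:
arm_command:
  commands:
    - {"tx": -0.05,"ty": 0.027,"tz": 0.1,"twist": -0.003}
    - {"tx": -0.113,"ty": 0.054,"tz": 0.22,"twist": -0.003}
    - {"tx": -0.113,"ty": 0.054,"tz": 0.34,"twist": -0.003}
    - {"tx": -0.113,"ty": 0.054,"tz": 0.46,"twist": -0.003}
    - {"tx": -0.113,"ty": 0.054,"tz": 0.57,"twist": -0.003}
    - {"tx": -0.113,"ty": 0.054,"tz": 0.68,"twist": -0.003}
    - {"tx": -0.113,"ty": 0.054,"tz": 0.77,"twist": -0.003}
    - {"tx": -0.113,"ty": 0.054,"tz": 0.85,"twist": -0.003}

```text
t: 8.57
eef_pos: [0.4435, 0.1988, 0.0053]
ee_rot: [3.141, 0.0, -0.289]
force: [-0.3, -0.7, -0.9]
width: 0.0878
gripper_force: 0.0
```

Request:
arm_command:
  commands:
    - {"tx": 0,"ty": 0,"tz": 0,"twist": 0}
    - {"tx": 0,"ty": 0,"tz": 0,"twist": 0}
    - {"tx": 0,"ty": 0,"tz": 0,"twist": 0}
    - {"tx": 0,"ty": 0,"tz": 0,"twist": 0}
    - {"tx": 0,"ty": 0,"tz": 0,"twist": 0}
    - {"tx": 0,"ty": 0,"tz": 0,"twist": 0}
    - {"tx": 0,"ty": 0,"tz": 0,"twist": 0}
    - {"tx": 0,"ty": 0,"tz": 0,"twist": 0}
  claw: 0
  grip_force: 50

```text
t: 9.23
eef_pos: [0.4437, 0.2006, 0.007]
ee_rot: [-3.141, -0.0, -0.289]
force: [-0.2, -0.8, 0.4]
width: 0.0401
gripper_force: 0.0
```

Request:
arm_command:
  commands:
    - {"tx": 0,"ty": 0,"tz": 0,"twist": 0}
    - {"tx": 0,"ty": 0,"tz": 0,"twist": 0}
    - {"tx": 0,"ty": 0,"tz": 0,"twist": 0}
    - {"tx": 0,"ty": 0,"tz": 0,"twist": 0}
    - {"tx": 0,"ty": 0,"tz": 0,"twist": 0}
    - {"tx": 0,"ty": 0,"tz": 0,"twist": 0}
    - {"tx": 0,"ty": 0,"tz": 0,"twist": 0}
    - {"tx": 0,"ty": 0,"tz": 0,"twist": 0}

```text
t: 9.9
eef_pos: [0.4439, 0.2008, 0.0068]
ee_rot: [-3.141, -0.0, -0.289]
force: [-0.6, 3.1, 3.2]
width: 0.02
gripper_force: 49.6
```

```bash
python3 - <<'E'
from h import *
s=get_state();print(s["t"],s["eef_pos"],s["ee_rot"],s["width"],s["gripper_force"],s["force"],s["moment"])
im=save("wrist","w5")
for q in("socket","grip"):
  for r in spot_point(q,"wrist")[:1]:print(q,r["score"],r["uv"])
im=save("top","t5");spots("top",(("socket",0),("grip",.024)))
E
```

```text
9.9 [0.4439 0.2008 0.0068] [-3.1407 -0.0005 -0.2889] 0.020032771392908138 49.558873772621155 [-0.5989  3.091   3.227 ] [ 1.1751  0.2529 -0.0544]
grip 0.61 [319.4, 292.7]
socket 0.79 [214.2 195.9] [0.5538 0.1702 0.    ]
```

```bash
python3 - <<'E'
from h import *
g=cv2.cvtColor(cv2.imread("pics/w5.png"),cv2.COLOR_BGR2GRAY).astype(int)
for u0 in(290,340): print(u0,g[0:80,u0:u0+12].mean(1).round().astype(int))
print("mid",g[0:80,316:328].mean(1).round().astype(int))
for v in(10,25): print(v,g[v-2:v+3,230:420].mean(0).round().astype(int))
T=np.array(calibration("wrist")["extrinsics"]);s=get_state()
w=s["ee_rot"][2];X=np.array([np.cos(w),np.sin(w)]);Y=np.array([np.sin(w),-np.cos(w)])
for v in (0,10,20,30,40,50,60): p=ray("wrist",(320,v),.034)[:2]-np.array(s["eef_pos"])[:2];print(v,p@X,p@Y)
E
```

```text
290 [133 133 132 131 130 129 161 180 185 186 189 229 237 236 234 234 234 235
 236 236 236 236 236 237 237 238 238 237 238 237 237 237 237 238 239 240
 240 240 240 240 240 183  87  73  74  78  78  80  80  79  80  80  80  80
  88 154 175 181 184 184 185 186 186 187 187 187 189 188 188 189 189 189
 189 188 188 188 188 189 189 188]
340 [183 183 182 181 180 188 190 188 181 190 228 235 233 232 232 232 233 234
 235 234 234 233 234 235 236 236 236 235 235 235 235 235 236 236 237 238
 238 238 238 238 177  92  79  79  78  79  81  80  80  79  80  80  80  87
 147 167 172 171 168 169 168 166 164 165 165 162 160 164 178 182 182 180
 177 177 177 174 171 171 171 167]
mid [198 197 196 196 195 191 187 188 191 190 214 232 235 234 233 233 234 234
 235 235 235 234 235 236 236 237 237 236 236 236 236 236 237 237 238 239
 239 239 238 239 218 185 207 220 224 225 225 226 226 226 226 224 225 227
 227 227 227 227 228 227 227 227 228 227 226 226 226 227 228 229 229 229
 227 226 228 229 230 229 230 230]
10 [211 210 209 207 207 204 204 202 201 198 198 196 195 193 226 236 237 237
 237 236 236 237 237 237 237 237 2
[... 1050 characters left out ...]
236 236 236 236 236 236 237 236 236 236 236 236 235 236
 236 236 235 235 236 235 236 235 235 235 235 235 236 235 235 235 235 235
 235 235 235 235 235 235 235 234 235 235 235 235 234 235 235 234 235 234
 234 234 234 234 234 235 234 234 234 234 234 234 234 234 234 234 198 157
 170 217 221 221 221 221 221 221 222 222 222 222 223 223 224 223 223 222
 223 223 223 222 223 222 222 221 222 222]
0 0.10282825509379188 0.0012320078660552555
10 0.09976424228235777 0.0012220519338339217
20 0.096658592427453 0.0012119607098863248
30 0.09351045101081985 0.0012017314176163314
40 0.09031893997006357 0.0011913612039257185
50 0.0870831568821533 0.0011808471365608794
60 0.08380217411270593 0.0011701862013487295
```

Request:
arm_command:
  commands:
    - {"tx": 0,"ty": 0,"tz": -0.03,"twist": 0}
    - {"tx": 0,"ty": 0,"tz": -0.09,"twist": 0}
    - {"tx": 0,"ty": 0,"tz": -0.17,"twist": 0}
    - {"tx": 0,"ty": 0,"tz": -0.25,"twist": 0}
    - {"tx": 0,"ty": 0,"tz": -0.34,"twist": 0}
    - {"tx": 0,"ty": 0,"tz": -0.43,"twist": 0}
    - {"tx": 0,"ty": 0,"tz": -0.5,"twist": 0}
    - {"tx": 0,"ty": 0,"tz": -0.54,"twist": 0}

```text
t: 10.87
eef_pos: [0.4428, 0.1993, 0.1429]
ee_rot: [3.141, 0.001, -0.29]
force: [-0.8, -0.4, -3.9]
width: 0.0197
gripper_force: 49.6
```

Request:
arm_command:
  commands:
    - {"tx": 0.02,"ty": 0.05,"tz": 0,"twist": 0}
    - {"tx": 0.06,"ty": 0.14,"tz": 0,"twist": 0}
    - {"tx": 0.11,"ty": 0.26,"tz": 0,"twist": 0}
    - {"tx": 0.16,"ty": 0.39,"tz": 0,"twist": 0}
    - {"tx": 0.22,"ty": 0.52,"tz": 0,"twist": 0}
    - {"tx": 0.27,"ty": 0.65,"tz": 0,"twist": 0}
    - {"tx": 0.32,"ty": 0.78,"tz": 0,"twist": 0}
    - {"tx": 0.37,"ty": 0.9,"tz": 0,"twist": 0}

```text
t: 11.53
eef_pos: [0.4656, -0.0444, 0.14]
ee_rot: [3.14, 0.004, -0.29]
force: [1.4, 1.0, -4.3]
width: 0.0197
gripper_force: 49.6
```

Request:
arm_command:
  commands:
    - {"tx": 0.05,"ty": 0.12,"tz": 0,"twist": -0.03}
    - {"tx": 0.1,"ty": 0.24,"tz": 0,"twist": -0.06}
    - {"tx": 0.16,"ty": 0.37,"tz": 0,"twist": -0.1}
    - {"tx": 0.22,"ty": 0.5,"tz": 0,"twist": -0.14}
    - {"tx": 0.28,"ty": 0.63,"tz": 0,"twist": -0.18}
    - {"tx": 0.33,"ty": 0.75,"tz": 0,"twist": -0.21}
    - {"tx": 0.365,"ty": 0.84,"tz": 0,"twist": -0.24}
    - {"tx": 0.383,"ty": 0.888,"tz": 0,"twist": -0.261}

```text
t: 12.2
eef_pos: [0.4942, -0.2847, 0.1393]
ee_rot: [-3.138, 0.004, 0.535]
force: [0.8, 0.9, -4.6]
width: 0.02
gripper_force: 49.6
```

Request:
arm_command:
  commands:
    - {"tx": 0,"ty": 0,"tz": 0,"twist": 0}
    - {"tx": 0,"ty": 0,"tz": 0,"twist": 0}
    - {"tx": 0,"ty": 0,"tz": 0,"twist": 0}
    - {"tx": 0,"ty": 0,"tz": 0,"twist": 0}
    - {"tx": 0,"ty": 0,"tz": 0,"twist": 0}
    - {"tx": 0,"ty": 0,"tz": 0,"twist": 0}
    - {"tx": 0,"ty": 0,"tz": 0,"twist": 0}
    - {"tx": 0,"ty": 0,"tz": 0,"twist": 0}

```text
t: 12.87
eef_pos: [0.4967, -0.2813, 0.1417]
ee_rot: [3.141, -0.0, 0.531]
force: [-0.7, 1.0, -3.0]
width: 0.0199
gripper_force: 49.6
```

```bash
cat >> h.py <<'E'
def ring(n):
    g=cv2.cvtColor(save("wrist",n),cv2.COLOR_RGB2GRAY).astype(int)
    for u in(280,345): print("col",u,g[0:60,u:u+12].mean(1).round().astype(int))
    d=np.diff(g[15:26,200:440].mean(0));i=np.argsort(-abs(d))[:8];print("row edges",sorted(zip(i+200,d[i].round())))
E
python3 - <<'E'
from h import *
s=get_state();print(s["t"],s["eef_pos"],s["ee_rot"],s["width"],s["force"],s["moment"],s["q"])
ring("w6"); save("scene","s6");spots("scene",(("socket",.125),("grip",.149)));save("top","t6");spots("top",(("socket",.125),("grip",.149)))
w=.53;X=np.array([np.cos(w),np.sin(w)]);g=np.array([.5973,-.2224])-.116*X
print(g,cmd(*g,.065,w))
E
```

```text
12.8667 [ 0.4967 -0.2813  0.1417] [ 3.1415 -0.0002  0.5313] 0.019872347723967097 [-0.7497  0.9651 -2.9938] [-0.2062  0.239  -0.0407] [-0.1727  0.2591 -0.3378 -0.0001 -0.9737  2.2749]
col 280 [146 139 127 115 116 119 127 136 142 142 140 163 175 174 171 170 170 171
 174 175 175 175 173 174 174 175 175 175 175 174 174 174 174 174 176 177
 179 178 178 177 177 129  82  74  72  75  76  75  75  75  75  76  77  76
  75  78  79  81  79  80]
col 345 [115 116 116 116 115 182 203 203 202 210 236 241 240 239 236 228 220 213
 204 196 187 178 174 175 176 176 176 176 176 176 176 176 176 178 179 179
 178 178 178 170 116  75  74  76  76  76  77  74  76  76  76  76  75  88
 214 235 240 237 232 222]
row edges [(np.int64(213), np.float64(-14.0)), (np.int64(358), np.float64(15.0)), (np.int64(389), np.float64(-88.0)), (np.int64(390), np.float64(-37.0)), (np.int64(408), np.float64(14.0)), (np.int64(409), np.float64(14.0)), (np.int64(410), np.float64(22.0)), (np.int64(411), np.float64(15.0))]
socket 0.81 [321.9 145.9] [ 0.6013 -0.2329  0.125 ]
grip 0.62 [370.9 141.8] [ 0.485  -0.2886  0.149 ]
[ 0.4972 -0.281 ] (array([ 0.0035, -0.001 ,  0.3062]), np.float64(0.0003))
```

The ring rows match those before the lift, so there is no sag. Descending to just above the bolt, then onto it.

Request:
arm_command:
  commands:
    - {"tx": 0,"ty": 0,"tz": 0.05,"twist": 0}
    - {"tx": 0,"ty": 0,"tz": 0.11,"twist": 0}
    - {"tx": 0,"ty": 0,"tz": 0.17,"twist": 0}
    - {"tx": 0,"ty": 0,"tz": 0.23,"twist": 0}
    - {"tx": 0,"ty": 0,"tz": 0.28,"twist": 0}
    - {"tx": 0,"ty": 0,"tz": 0.31,"twist": 0}
    - {"tx": 0,"ty": 0,"tz": 0.33,"twist": 0}
    - {"tx": 0,"ty": 0,"tz": 0.34,"twist": 0}

```text
t: 13.88
eef_pos: [0.4965, -0.2818, 0.0561]
ee_rot: [-3.141, 0.001, 0.531]
force: [-0.2, 0.4, -3.5]
width: 0.0197
gripper_force: 49.6
```

Request:
arm_command:
  commands:
    - {"tx": 0,"ty": 0,"tz": 0.006,"twist": 0}
    - {"tx": 0,"ty": 0,"tz": 0.012,"twist": 0}
    - {"tx": 0,"ty": 0,"tz": 0.018,"twist": 0}
    - {"tx": 0,"ty": 0,"tz": 0.024,"twist": 0}
    - {"tx": 0,"ty": 0,"tz": 0.03,"twist": 0}
    - {"tx": 0,"ty": 0,"tz": 0.036,"twist": 0}
    - {"tx": 0,"ty": 0,"tz": 0.036,"twist": 0}
    - {"tx": 0,"ty": 0,"tz": 0.036,"twist": 0}

```text
t: 14.55
eef_pos: [0.4967, -0.2819, 0.048]
ee_rot: [3.141, -0.0, 0.531]
force: [-1.8, -0.7, 1.1]
width: 0.0197
gripper_force: 49.7
```

```bash
python3 - <<'E'
from h import *
s=get_state();print(s["t"],s["eef_pos"],s["ee_rot"],s["force"],s["moment"]);print(cmd(.4972,-.281,.032,.53))
E
```

```text
14.55 [ 0.4967 -0.2819  0.048 ] [ 3.1411 -0.0003  0.531 ] [-1.7874 -0.7138  1.0638] [0.1025 0.5818 0.1167]
(array([ 0.0035, -0.0021,  0.0639]), np.float64(0.0003))
```

Request:
arm_command:
  commands:
    - {"tx": -0.002,"ty": 0,"tz": 0,"twist": 0}
    - {"tx": -0.004,"ty": 0,"tz": 0.002,"twist": 0}
    - {"tx": -0.004,"ty": 0,"tz": 0.004,"twist": 0}
    - {"tx": -0.004,"ty": 0,"tz": 0.006,"twist": 0}
    - {"tx": -0.004,"ty": 0,"tz": 0.008,"twist": 0}
    - {"tx": -0.004,"ty": 0,"tz": 0.01,"twist": 0}
    - {"tx": -0.004,"ty": 0,"tz": 0.01,"twist": 0}
    - {"tx": -0.004,"ty": 0,"tz": 0.01,"twist": 0}

```text
t: 15.22
eef_pos: [0.4959, -0.2821, 0.045]
ee_rot: [-3.142, -0.0, 0.531]
force: [-0.4, 2.4, 2.0]
width: 0.0197
gripper_force: 50.0
```

```bash
cat >> h.py <<'E'
def st():
    s=get_state();w=s["ee_rot"][2];R=np.array([[np.cos(w),np.sin(w)],[np.sin(w),-np.cos(w)]])
    f=np.array(s["force"]);print(round(s["t"],2),"pos",s["eef_pos"],"rot",s["ee_rot"],"Ftool xy",R@f[:2],"Fz",f[2],"Mtool",R@np.array(s["moment"])[:2],s["moment"][2],"w",s["width"]);return s
E
python3 - <<'E'
from h import *
st()
ring("w7")
E
```

```text
15.22 pos [ 0.4959 -0.2821  0.045 ] rot [-3.1416 -0.0001  0.5311] Ftool xy [ 0.8813 -2.2743] Fz 1.9738872296913836 Mtool [1.0771 1.063 ] 0.36324550151871526 w 0.019719279702443155
col 280 [118 115 116 122 137 143 144 143 144 168 177 175 172 171 172 172 173 175
 176 175 175 175 176 177 178 176 175 175 174 174 174 174 175 177 178 179
 178 178 178 177 132  85  75  75  76  75  75  75  75  76  76  78  79  80
  83  87  91  93  94  94]
col 345 [139 140 155 198 209 207 204 201 236 242 242 241 240 240 238 233 226 216
 208 198 191 184 179 177 178 177 176 176 177 176 177 178 178 179 180 180
 179 179 178 133  84  74  74  74  76  76  76  76  77  75 100 128 135 134
 129 123 113 104  97  90]
row edges [(np.int64(242), np.float64(27.0)), (np.int64(243), np.float64(50.0)), (np.int64(392), np.float64(-43.0)), (np.int64(393), np.float64(-25.0)), (np.int64(395), np.float64(24.0)), (np.int64(423), np.float64(-25.0)), (np.int64(424), np.float64(-23.0)), (np.int64(428), np.float64(22.0))]
```

The ring has risen about 3 mm against the gripper and is pushed towards tool -y. It is still resting on the bolt top and sits too far towards +y, so I'll shift it -y and press again.

Request:
arm_command:
  commands:
    - {"tx": 0,"ty": -0.002,"tz": 0,"twist": 0}
    - {"tx": 0,"ty": -0.004,"tz": 0,"twist": 0}
    - {"tx": 0,"ty": -0.006,"tz": 0,"twist": 0}
    - {"tx": 0,"ty": -0.006,"tz": 0.002,"twist": 0}
    - {"tx": 0,"ty": -0.006,"tz": 0.004,"twist": 0}
    - {"tx": 0,"ty": -0.006,"tz": 0.006,"twist": 0}
    - {"tx": 0,"ty": -0.006,"tz": 0.006,"twist": 0}
    - {"tx": 0,"ty": -0.006,"tz": 0.006,"twist": 0}

```text
t: 15.93
eef_pos: [0.495, -0.281, 0.0435]
ee_rot: [3.142, 0.0, 0.531]
force: [1.2, 0.4, 2.7]
width: 0.0198
gripper_force: 50.0
```

```bash
python3 - <<'E'
from h import *
st()
ring("w8")
E
```

```text
15.93 pos [ 0.495  -0.281   0.0435] rot [3.1416 0.     0.5307] Ftool xy [1.1924 0.2511] Fz 2.6565929597222944 Mtool [0.1507 0.9508] 0.11734348595593358 w 0.01981049208899304
col 280 [100 100 108 133 143 145 148 147 168 176 174 171 170 170 172 173 174 175
 174 174 172 175 175 177 176 175 175 173 173 173 173 174 174 177 178 178
 178 177 176 161 108  74  74  74  74  74  75  74  75  76  78  79  79  84
  87  92  94  95  95  94]
col 345 [166 145 172 202 209 209 206 216 238 242 238 229 220 211 201 193 186 180
 179 183 185 191 192 190 184 178 175 175 175 175 175 176 177 178 179 178
 179 177 177 136  87  74  75  74  74  75  75  76  75  86 114 122 117 110
 104  96  92  88  90  91]
row edges [(np.int64(245), np.float64(60.0)), (np.int64(355), np.float64(22.0)), (np.int64(396), np.float64(-48.0)), (np.int64(399), np.float64(21.0)), (np.int64(426), np.float64(-21.0)), (np.int64(431), np.float64(22.0)), (np.int64(432), np.float64(21.0)), (np.int64(433), np.float64(22.0))]
```

View pics/w8.png

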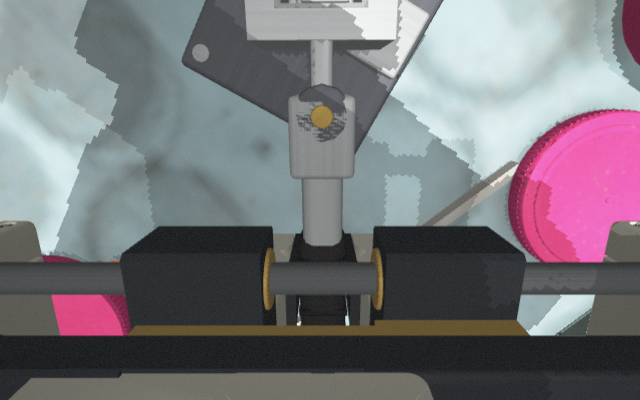

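The wrist view shows the ring's near wall at rows 8–40 and a bit of the bolt through the hole at rows 0–7. I'll magnify that strip.

```bash
python3 - <<'E'
import cv2
im=cv2.imread("pics/w8.png")
cv2.imwrite("pics/c8.png",cv2.resize(im[0:46,240:400],None,fx=5,fy=10,interpolation=cv2.INTER_CUBIC))
E
```

```text
(no output)
```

View pics/c8.png

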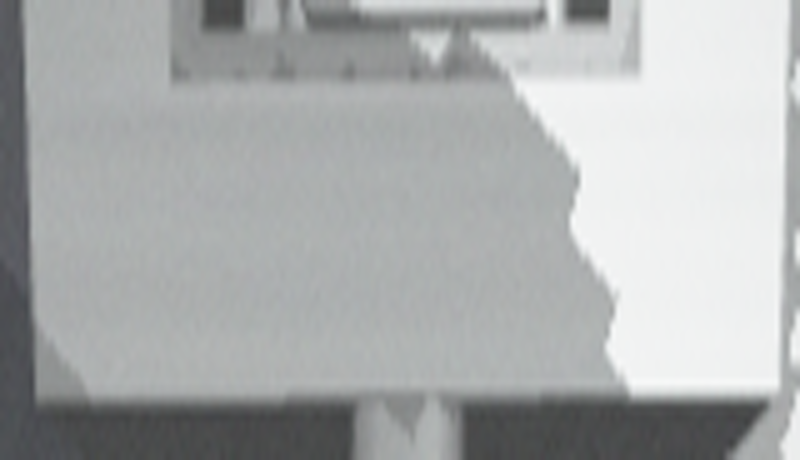

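```bash
python3 - <<'E'
from h import *
s=st();p=np.array(s["eef_pos"])[:2];w=s["ee_rot"][2];R=np.array([[np.cos(w),np.sin(w)],[np.sin(w),-np.cos(w)]])
f=lambda u,v,z:R@(ray("wrist",(u,v),z)[:2]-p)
print("bolt near edge",f(299,2.2,.0445),f(350,2.2,.0445),"next z",f(324,2.2,.04))
for zt in(.071,.0735,.0755): print(zt,"outer edge",f(245.5,20,zt)[1],f(396.5,20,zt)[1],f(320,39.7,zt)[0],"hole cham edge",f(274.4,5,zt)[1],f(368,5,zt)[1],f(320,7.7,zt)[0],"lip",f(280.6,1,zt-.0012)[1],f(362,1,zt-.0012)[1],f(320,3.0,zt-.0012)[0])
g=cv2.imread("pics/w8.png")[:,:,1].astype(int)
print(g[0:5,270:372])
E
```

```text
15.98 pos [ 0.495  -0.281   0.0435] rot [ 3.1415 -0.      0.5308] Ftool xy [ 1.4119 -1.4682] Fz 2.272106756688281 Mtool [0.1677 0.8847] 0.13022351239189112 w 0.01948738859573191
bolt near edge [ 0.1077 -0.009 ] [0.1077 0.0118] next z [0.1089 0.0012]
0.071 outer edge -0.025840268332205193 0.025914822058228044 0.08924220003026337 hole cham edge -0.015764495835831286 0.01599183441673096 0.09927483195923655 lip -0.01375060138459682 0.014045086031410274 0.10101642257999985
0.0735 outer edge -0.02533750386355146 0.025427427380768586 0.0888272133936933 hole cham edge -0.015454497300270854 0.015694282649328775 0.09866790473886843 lip -0.013481602197253103 0.013787147427313788 0.10038200189573179
0.0755 outer edge -0.02493529228862849 0.02503751163880102 0.08849522408443718 hole cham edge -0.015206498471822488 0.01545624123540705 0.09818236296257395 lip -0.013266402847378189 0.013580796544036627 0.09987446534831727
[[174 175 175 169 148 143 148 143 138 139 113  80  76  78  76  76  77  73
   92 144 149 167 173 177 177 152 121 125 162 179 128 137 146 144 148 145
  149 146 145 145 177 183 205 21
[... 1225 characters left out ...]
6 136
  134 132 133 132 133 136 134 136 138 135 137 133 138 135 143 145 181 187
  186 188 184 189 189 188 151 138 146 146 186 191 193 192 193 191 192 192
  194 194 194 191 202 201 205 208 211 208 206 202 201 199 203 200 201 203
  201 199 208 209 206 196 185 184 222 239 240 240]
 [175 174 175 170 151 148 148 146 140 140 144 144 144 143 143 144 142 143
  144 144 146 143 143 145 146 144 147 146 145 147 145 145 146 148 144 145
  145 144 147 148 147 148 147 147 147 148 149 148 148 148 149 150 168 171
  204 211 211 213 212 177 155 149 150 149 169 172 207 212 212 212 213 212
  211 213 213 209 211 210 210 210 210 209 210 207 209 207 210 209 209 209
  208 210 209 208 212 189 188 184 222 239 240 240]]
```

Ring and bolt both show in this picture. The ring centre is at tool (0.1140, 0.0002) and the bolt at (0.1175, 0.0013). The bolt agrees with my absolute estimate, so the ring is about 3.5 mm short in x. I'll lift, shift and retry with TCP at (0.4984, -0.2802).

Request:
arm_command:
  commands:
    - {"tx": 0,"ty": 0,"tz": -0.015,"twist": 0}
    - {"tx": 0,"ty": 0,"tz": -0.03,"twist": 0}
    - {"tx": 0,"ty": 0,"tz": -0.045,"twist": 0}
    - {"tx": 0.007,"ty": 0.002,"tz": -0.05,"twist": 0}
    - {"tx": 0.014,"ty": 0.005,"tz": -0.05,"twist": 0}
    - {"tx": 0.014,"ty": 0.005,"tz": -0.05,"twist": 0}
    - {"tx": 0.014,"ty": 0.005,"tz": -0.05,"twist": 0}
    - {"tx": 0.014,"ty": 0.005,"tz": -0.05,"twist": 0}

```text
t: 16.65
eef_pos: [0.4983, -0.2802, 0.0558]
ee_rot: [-3.141, 0.001, 0.531]
force: [-0.1, -0.5, -3.7]
width: 0.0196
gripper_force: 50.0
```

```bash
python3 - <<'E'
from h import *
st();print(cmd(.4984,-.2802,.048,.53));ring("w9")
E
```

```text
16.65 pos [ 0.4983 -0.2802  0.0558] rot [-3.141   0.0005  0.5308] Ftool xy [-0.3916  0.3877] Fz -3.744829035668306 Mtool [-0.0592 -0.2717] 0.03448530318269626 w 0.01964295753950358
(array([0.0003, 0.0003, 0.031 ]), np.float64(0.0003))
col 280 [104 104 104 117 136 143 146 146 154 174 177 174 173 173 174 175 176 176
 175 176 176 176 177 178 178 177 177 175 176 176 176 176 178 178 180 180
 179 180 179 162 108  75  76  75  75  75  74  75  76  77  76  78  80  81
  81  85  88  92  95  96]
col 345 [155 160 159 189 207 210 209 206 224 240 242 239 230 221 213 203 195 188
 178 179 180 186 188 193 192 186 180 178 177 177 178 178 179 180 180 180
 180 180 179 147  96  75  74  75  76  76  76  75  76  77  76 131 147 149
 154 161 168 173 173 172]
row edges [(np.int64(246), np.float64(63.0)), (np.int64(355), np.float64(21.0)), (np.int64(395), np.float64(-32.0)), (np.int64(396), np.float64(-34.0)), (np.int64(398), np.float64(22.0)), (np.int64(427), np.float64(19.0)), (np.int64(430), np.float64(20.0)), (np.int64(431), np.float64(24.0))]
```

Request:
arm_command:
  commands:
    - {"tx": 0,"ty": 0,"tz": 0.008,"twist": 0}
    - {"tx": 0,"ty": 0,"tz": 0.016,"twist": 0}
    - {"tx": 0,"ty": 0,"tz": 0.024,"twist": 0}
    - {"tx": 0,"ty": 0,"tz": 0.032,"twist": 0}
    - {"tx": 0,"ty": 0,"tz": 0.04,"twist": 0}
    - {"tx": 0,"ty": 0,"tz": 0.046,"twist": 0}
    - {"tx": 0,"ty": 0,"tz": 0.05,"twist": 0}
    - {"tx": 0,"ty": 0,"tz": 0.05,"twist": 0}

```text
t: 17.37
eef_pos: [0.4985, -0.2802, 0.0433]
ee_rot: [-3.141, 0.0, 0.531]
force: [0.5, 0.2, -3.0]
width: 0.0197
gripper_force: 50.0
```

```bash
python3 - <<'E'
from h import *
st();ring("w10")
E
```

```text
17.37 pos [ 0.4985 -0.2802  0.0433] rot [-3.1413  0.0003  0.5308] Ftool xy [0.4948 0.0846] Fz -2.965305982036261 Mtool [-0.0349 -0.3143] -0.030080789528640964 w 0.019673785259030577
col 280 [103 103 103 117 135 143 145 147 153 172 176 173 171 171 171 172 174 175
 174 174 174 175 174 177 176 176 175 174 174 174 173 175 176 177 178 179
 178 177 177 160 108  75  74  75  76  75  74  75  76  76  75  77  79  80
  82  84  90  93  93  93]
col 345 [158 158 159 186 205 207 206 202 223 236 233 224 217 217 222 224 229 230
 227 218 210 202 195 188 179 176 175 175 176 176 175 177 178 178 178 178
 177 177 177 146  96  75  74  75  76  76  75  74  77  76  76 127 146 150
 156 160 165 163 158 149]
row edges [(np.int64(246), np.float64(61.0)), (np.int64(395), np.float64(-32.0)), (np.int64(396), np.float64(-27.0)), (np.int64(399), np.float64(20.0)), (np.int64(425), np.float64(-22.0)), (np.int64(431), np.float64(20.0)), (np.int64(432), np.float64(19.0)), (np.int64(435), np.float64(25.0))]
```

No contact, and the ring is going on. Continuing down.

Request:
arm_command:
  commands:
    - {"tx": 0,"ty": 0,"tz": 0.008,"twist": 0}
    - {"tx": 0,"ty": 0,"tz": 0.016,"twist": 0}
    - {"tx": 0,"ty": 0,"tz": 0.024,"twist": 0}
    - {"tx": 0,"ty": 0,"tz": 0.032,"twist": 0}
    - {"tx": 0,"ty": 0,"tz": 0.04,"twist": 0}
    - {"tx": 0,"ty": 0,"tz": 0.046,"twist": 0}
    - {"tx": 0,"ty": 0,"tz": 0.048,"twist": 0}
    - {"tx": 0,"ty": 0,"tz": 0.048,"twist": 0}

```text
t: 18.08
eef_pos: [0.4985, -0.2802, 0.0313]
ee_rot: [-3.141, 0.0, 0.531]
force: [-0.1, -0.5, -3.3]
width: 0.0198
gripper_force: 50.0
```

```bash
python3 - <<'E'
from h import *
st();ring("w11")
E
```

```text
18.08 pos [ 0.4985 -0.2802  0.0313] rot [-3.1413  0.0003  0.5308] Ftool xy [-0.3558  0.4112] Fz -3.323250288114653 Mtool [-0.063  -0.3396] -0.0019166499937591588 w 0.01982005529256479
col 280 [ 97  96  95 114 134 141 144 145 152 171 175 171 170 170 171 172 173 174
 174 173 173 174 174 175 175 175 174 173 172 172 172 174 174 175 177 177
 177 177 176 160 107  74  73  74  74  74  74  74  76  76  74  78  81  86
  89  92  94  92  93  92]
col 345 [167 161 148 179 203 207 206 202 222 238 241 240 240 239 240 238 230 221
 212 203 195 185 178 176 176 175 174 174 174 174 174 176 176 177 178 176
 177 176 176 144  94  74  73  74  74  75  75  75  75  76  75 128 150 154
 152 144 132 118 108 100]
row edges [(np.int64(246), np.float64(59.0)), (np.int64(395), np.float64(-32.0)), (np.int64(397), np.float64(27.0)), (np.int64(430), np.float64(-20.0)), (np.int64(431), np.float64(-20.0)), (np.int64(432), np.float64(-25.0)), (np.int64(433), np.float64(-23.0)), (np.int64(437), np.float64(22.0))]
```

Request:
arm_command:
  commands:
    - {"tx": 0,"ty": 0,"tz": 0.003,"twist": 0}
    - {"tx": 0,"ty": 0,"tz": 0.006,"twist": 0}
    - {"tx": 0,"ty": 0,"tz": 0.009,"twist": 0}
    - {"tx": 0,"ty": 0,"tz": 0.012,"twist": 0}
    - {"tx": 0,"ty": 0,"tz": 0.012,"twist": 0}
    - {"tx": 0,"ty": 0,"tz": 0.012,"twist": 0}
    - {"tx": 0,"ty": 0,"tz": 0.012,"twist": 0}
    - {"tx": 0,"ty": 0,"tz": 0.012,"twist": 0}

```text
t: 18.8
eef_pos: [0.4987, -0.2803, 0.0286]
ee_rot: [3.142, -0.0, 0.531]
force: [0.1, 0.0, -3.2]
width: 0.0195
gripper_force: 50.0
```

```bash
python3 - <<'E'
from h import *
s=st()
# arc rows about the bolt from the present pose, clockwise by a; then about the pin
B=np.array([.5971,-.2225])
p=np.array(s["eef_pos"])[:2]-B;w=s["ee_rot"][2];R=np.array([[np.cos(w),np.sin(w)],[np.sin(w),-np.cos(w)]])
for a in np.arange(.05,.45,.05):
    c,n=np.cos(-a),np.sin(-a);d=np.array([[c,-n],[n,c]])@p-p;print(round(a,2),R@d/.25,round(a/np.pi,4))
E
```

```text
18.8 pos [ 0.4987 -0.2803  0.0286] rot [ 3.1415 -0.0001  0.5308] Ftool xy [0.1097 0.0561] Fz -3.240414292641703 Mtool [-0.0448 -0.2869] 0.02907245666869979 w 0.019536691905835863
0.05 [ 0.0006 -0.0228] 0.0159
0.1 [ 0.0023 -0.0456] 0.0318
0.15 [ 0.0051 -0.0682] 0.0477
0.2 [ 0.0091 -0.0907] 0.0637
0.25 [ 0.0142 -0.113 ] 0.0796
0.3 [ 0.0204 -0.1349] 0.0955
0.35 [ 0.0277 -0.1565] 0.1114
0.4 [ 0.0361 -0.1778] 0.1273
```

Seated: the underside is about at the washer and the lateral force is zero. I'll turn clockwise in arcs about the bolt, watching the lateral force.

Request:
arm_command:
  commands:
    - {"tx": 0.0003,"ty": -0.017,"tz": 0.002,"twist": 0.012}
    - {"tx": 0.0014,"ty": -0.034,"tz": 0.003,"twist": 0.024}
    - {"tx": 0.003,"ty": -0.051,"tz": 0.003,"twist": 0.036}
    - {"tx": 0.0051,"ty": -0.0682,"tz": 0.003,"twist": 0.0477}
    - {"tx": 0.008,"ty": -0.085,"tz": 0.003,"twist": 0.0595}
    - {"tx": 0.0115,"ty": -0.102,"tz": 0.003,"twist": 0.0715}
    - {"tx": 0.0157,"ty": -0.1185,"tz": 0.003,"twist": 0.0835}
    - {"tx": 0.0204,"ty": -0.1349,"tz": 0.003,"twist": 0.0955}

```text
t: 19.47
eef_pos: [0.4853, -0.2485, 0.0281]
ee_rot: [-3.142, 0.001, 0.229]
force: [-3.1, 0.7, 0.7]
width: 0.0195
gripper_force: 50.0
```

```bash
cat >> h.py <<'E'
def arc(s,As,B=(.5971,-.2225)):
    p=np.array(s["eef_pos"])[:2]-B;w=s["ee_rot"][2];R=np.array([[np.cos(w),np.sin(w)],[np.sin(w),-np.cos(w)]])
    print("r",np.linalg.norm(p))
    for a in As:
        c,n=np.cos(-a),np.sin(-a);print(round(a,3),R@(np.array([[c,-n],[n,c]])@p-p)/.25,round(a/np.pi,4))
E
python3 - <<'E'
from h import *
s=st();arc(s,[.06,.12,.18,.24,.28])
E
```

```text
19.47 pos [ 0.4853 -0.2485  0.0281] rot [-3.1415  0.0007  0.2292] Ftool xy [-2.8534 -1.4056] Fz 0.6608456262448403 Mtool [ 0.1895 -0.8838] 0.24510301382953512 w 0.019537371132278766
r 0.11475511774877799
0.06 [ 0.0008 -0.0275] 0.0191
0.12 [ 0.0033 -0.0549] 0.0382
0.18 [ 0.0075 -0.0822] 0.0573
0.24 [ 0.0132 -0.1091] 0.0764
0.28 [ 0.0179 -0.1268] 0.0891
```

Request:
arm_command:
  commands:
    - {"tx": -0.002,"ty": -0.014,"tz": 0,"twist": 0.01}
    - {"tx": -0.002,"ty": -0.0275,"tz": 0,"twist": 0.019}
    - {"tx": -0.001,"ty": -0.041,"tz": 0,"twist": 0.0285}
    - {"tx": 0.001,"ty": -0.055,"tz": 0,"twist": 0.038}
    - {"tx": 0.003,"ty": -0.0686,"tz": 0,"twist": 0.0477}
    - {"tx": 0.0055,"ty": -0.082,"tz": 0,"twist": 0.0573}
    - {"tx": 0.008,"ty": -0.0955,"tz": 0,"twist": 0.0668}
    - {"tx": 0.011,"ty": -0.109,"tz": 0,"twist": 0.0764}

```text
t: 20.13
eef_pos: [0.482, -0.2211, 0.0281]
ee_rot: [-3.142, 0.0, -0.01]
force: [-2.7, 1.9, -0.4]
width: 0.0196
gripper_force: 50.1
```

```bash
cat >> h.py <<'E'
def torq():
    s=st();w=s["ee_rot"][2];f=s["force"];fy=np.sin(w)*f[0]-np.cos(w)*f[1];m=s["moment"][2]
    print("M bolt",m+.1145*fy,"M pin",m+.0645*fy);return s
E
python3 - <<'E'
from h import *
s=torq();arc(s,[.03,.06,.09,.12])
E
```

```text
20.13 pos [ 0.482  -0.2211  0.0281] rot [-3.1415  0.0004 -0.0099] Ftool xy [-2.6775 -1.9186] Fz -0.44673169405875146 Mtool [ 0.5916 -0.7919] 0.4687672564008124 w 0.019603100652076887
M bolt 0.24908826578756235 M pin 0.345017956011689
r 0.11507728881054782
0.03 [ 0.0002 -0.0138] 0.0095
0.06 [ 0.0009 -0.0276] 0.0191
0.09 [ 0.002  -0.0414] 0.0286
0.12 [ 0.0034 -0.0551] 0.0382
```

Request:
arm_command:
  commands:
    - {"tx": -0.002,"ty": -0.006,"tz": 0,"twist": 0.003}
    - {"tx": -0.003,"ty": -0.011,"tz": 0,"twist": 0.0065}
    - {"tx": -0.003,"ty": -0.017,"tz": 0,"twist": 0.0095}
    - {"tx": -0.003,"ty": -0.022,"tz": 0,"twist": 0.013}
    - {"tx": -0.003,"ty": -0.027,"tz": 0,"twist": 0.016}
    - {"tx": -0.003,"ty": -0.032,"tz": 0,"twist": 0.0191}
    - {"tx": -0.003,"ty": -0.032,"tz": 0,"twist": 0.0191}
    - {"tx": -0.003,"ty": -0.032,"tz": 0,"twist": 0.0191}

```text
t: 20.8
eef_pos: [0.4822, -0.2135, 0.028]
ee_rot: [3.142, -0.001, -0.069]
force: [1.3, 0.4, -0.9]
width: 0.0198
gripper_force: 50.0
```

```bash
python3 - <<'E'
from h import *
s=torq();arc(s,[.03,.06,.09,.12])
E
```

```text
20.8 pos [ 0.4822 -0.2135  0.028 ] rot [ 3.1415 -0.0008 -0.069 ] Ftool xy [ 1.2993 -0.5007] Fz -0.8723902244652538 Mtool [-0.1066  0.3418] 0.17796146848810546 w 0.019834606096021556
M bolt 0.12063623593857481 M pin 0.14566908858029126
r 0.11527207231565706
0.03 [ 0.0003 -0.0138] 0.0095
0.06 [ 0.0011 -0.0276] 0.0191
0.09 [ 0.0022 -0.0414] 0.0286
0.12 [ 0.0038 -0.0552] 0.0382
```

Bolt torque is 0.12, so it is still turning freely (0.60 rad turned so far). Continuing in 0.06 rad steps.

Request:
arm_command:
  commands:
    - {"tx": 0,"ty": -0.0046,"tz": 0,"twist": 0.0032}
    - {"tx": 0.0002,"ty": -0.0092,"tz": 0,"twist": 0.0064}
    - {"tx": 0.0004,"ty": -0.0138,"tz": 0,"twist": 0.0095}
    - {"tx": 0.0006,"ty": -0.0184,"tz": 0,"twist": 0.0127}
    - {"tx": 0.001,"ty": -0.023,"tz": 0,"twist": 0.0159}
    - {"tx": 0.001,"ty": -0.0276,"tz": 0,"twist": 0.0191}
    - {"tx": 0.001,"ty": -0.0276,"tz": 0,"twist": 0.0191}
    - {"tx": 0.001,"ty": -0.0276,"tz": 0,"twist": 0.0191}

```text
t: 21.47
eef_pos: [0.4828, -0.2065, 0.0279]
ee_rot: [-3.142, -0.001, -0.129]
force: [2.1, 0.0, -0.1]
width: 0.0196
gripper_force: 50.0
```

```bash
python3 - <<'E'
from h import *
s=torq()
E
```

```text
21.47 pos [ 0.4828 -0.2065  0.0279] rot [-3.1416 -0.0005 -0.129 ] Ftool xy [ 2.0731 -0.2853] Fz -0.11149616905753208 Mtool [-0.0793  0.8173] 0.16355178142910753 w 0.01955631017843274
M bolt 0.13088504699541784 M pin 0.14514999652978014
```

Request:
arm_command:
  commands:
    - {"tx": 0.001,"ty": -0.0053,"tz": 0,"twist": 0.0037}
    - {"tx": 0.0012,"ty": -0.0106,"tz": 0,"twist": 0.0074}
    - {"tx": 0.0014,"ty": -0.016,"tz": 0,"twist": 0.0111}
    - {"tx": 0.0017,"ty": -0.0214,"tz": 0,"twist": 0.0148}
    - {"tx": 0.002,"ty": -0.0268,"tz": 0,"twist": 0.0185}
    - {"tx": 0.0024,"ty": -0.0322,"tz": 0,"twist": 0.0223}
    - {"tx": 0.0024,"ty": -0.0322,"tz": 0,"twist": 0.0223}
    - {"tx": 0.0024,"ty": -0.0322,"tz": 0,"twist": 0.0223}

```text
t: 22.13
eef_pos: [0.484, -0.1986, 0.0278]
ee_rot: [-3.142, 0.0, -0.199]
force: [1.0, 0.7, 0.9]
width: 0.0198
gripper_force: 50.0
```

```bash
python3 - <<'E'
from h import *
s=torq()
E
```

```text
22.13 pos [ 0.484  -0.1986  0.0278] rot [-3.1415  0.0001 -0.1992] Ftool xy [ 0.8819 -0.8983] Fz 0.8599746298577395 Mtool [0.0789 0.4669] 0.13370565261459955 w 0.019801614825811095
M bolt 0.030854187921688578 M pin 0.07576749128103835
```

Request:
arm_command:
  commands:
    - {"tx": 0,"ty": -0.0053,"tz": 0,"twist": 0.0037}
    - {"tx": 0.0002,"ty": -0.0106,"tz": 0,"twist": 0.0074}
    - {"tx": 0.0004,"ty": -0.016,"tz": 0,"twist": 0.0111}
    - {"tx": 0.0007,"ty": -0.0214,"tz": 0,"twist": 0.0148}
    - {"tx": 0.001,"ty": -0.0268,"tz": 0,"twist": 0.0185}
    - {"tx": 0.0014,"ty": -0.0322,"tz": 0,"twist": 0.0223}
    - {"tx": 0.0014,"ty": -0.0322,"tz": 0,"twist": 0.0223}
    - {"tx": 0.0014,"ty": -0.0322,"tz": 0,"twist": 0.0223}

```text
t: 22.8
eef_pos: [0.4859, -0.1907, 0.0278]
ee_rot: [-3.142, 0.0, -0.269]
force: [1.0, 1.0, 1.6]
width: 0.0196
gripper_force: 50.0
```

```bash
python3 - <<'E'
from h import *
s=torq()
E
```

```text
22.8 pos [ 0.4859 -0.1907  0.0278] rot [-3.1416  0.0003 -0.2693] Ftool xy [ 0.6794 -1.2729] Fz 1.5839052367016384 Mtool [0.3461 0.1445] 0.2520102783709424 w 0.01962556593789229
M bolt 0.10626395528906435 M pin 0.16990863785757004
```

Still turning freely (0.80 rad).

Request:
arm_command:
  commands:
    - {"tx": 0,"ty": -0.0055,"tz": 0,"twist": 0.0037}
    - {"tx": 0.0002,"ty": -0.011,"tz": 0,"twist": 0.0074}
    - {"tx": 0.0004,"ty": -0.017,"tz": 0,"twist": 0.0111}
    - {"tx": 0.0007,"ty": -0.0225,"tz": 0,"twist": 0.0148}
    - {"tx": 0.001,"ty": -0.028,"tz": 0,"twist": 0.0185}
    - {"tx": 0.0014,"ty": -0.0335,"tz": 0,"twist": 0.0223}
    - {"tx": 0.0014,"ty": -0.0335,"tz": 0,"twist": 0.0223}
    - {"tx": 0.0014,"ty": -0.0335,"tz": 0,"twist": 0.0223}

```text
t: 23.47
eef_pos: [0.4883, -0.1828, 0.0278]
ee_rot: [3.142, 0.0, -0.339]
force: [-1.2, 0.8, 2.0]
width: 0.0195
gripper_force: 50.0
```

```bash
python3 - <<'E'
from h import *
s=torq()
E
```

```text
23.47 pos [ 0.4883 -0.1828  0.0278] rot [ 3.1415  0.0004 -0.3395] Ftool xy [-1.3542 -0.3725] Fz 2.011287409756462 Mtool [ 0.1016 -0.4031] 0.15813942388618168 w 0.019536629655320804
M bolt 0.11548991344371344 M pin 0.1341141538116035
```

Request:
arm_command:
  commands:
    - {"tx": -0.0005,"ty": -0.0053,"tz": 0,"twist": 0.0037}
    - {"tx": -0.0005,"ty": -0.0106,"tz": 0,"twist": 0.0074}
    - {"tx": 0,"ty": -0.016,"tz": 0,"twist": 0.0111}
    - {"tx": 0,"ty": -0.0214,"tz": 0,"twist": 0.0148}
    - {"tx": 0,"ty": -0.0268,"tz": 0,"twist": 0.0185}
    - {"tx": 0.0004,"ty": -0.0322,"tz": 0,"twist": 0.0223}
    - {"tx": 0.0004,"ty": -0.0322,"tz": 0,"twist": 0.0223}
    - {"tx": 0.0004,"ty": -0.0322,"tz": 0,"twist": 0.0223}

```text
t: 24.13
eef_pos: [0.4911, -0.1755, 0.0278]
ee_rot: [3.141, 0.0, -0.409]
force: [-2.2, -1.7, 2.7]
width: 0.02
gripper_force: 50.0
```

```bash
python3 - <<'E'
from h import *
s=torq()
E
```

```text
24.13 pos [ 0.4911 -0.1755  0.0278] rot [ 3.1413  0.0003 -0.4095] Ftool xy [-1.3477  2.3981] Fz 2.73477136046134 Mtool [-1.3808 -0.1095] 0.31198060057669036 w 0.019973968280391226
M bolt 0.5865578526958348 M pin 0.4666551225128023
```

Torque has jumped to 0.59 N·m, so the bolt is tight. I'll now rotate about the joint pin (radius ~64.5 mm) by 0.1 rad and check the fold in the wrist image from the slope of the ring's edge.

Request:
arm_command:
  commands:
    - {"tx": 0,"ty": -0.004,"tz": 0,"twist": 0.005}
    - {"tx": 0.0002,"ty": -0.008,"tz": 0,"twist": 0.01}
    - {"tx": 0.0004,"ty": -0.012,"tz": 0,"twist": 0.015}
    - {"tx": 0.0006,"ty": -0.0165,"tz": 0,"twist": 0.02}
    - {"tx": 0.001,"ty": -0.0215,"tz": 0,"twist": 0.026}
    - {"tx": 0.0013,"ty": -0.0258,"tz": 0,"twist": 0.0318}
    - {"tx": 0.0013,"ty": -0.0258,"tz": 0,"twist": 0.0318}
    - {"tx": 0.0013,"ty": -0.0258,"tz": 0,"twist": 0.0318}

```text
t: 24.8
eef_pos: [0.4941, -0.1694, 0.0278]
ee_rot: [3.142, 0.0, -0.509]
force: [-3.8, -1.6, 3.0]
width: 0.0196
gripper_force: 50.0
```

```bash
cat >> h.py <<'E'
def fold(n=None,im=None):
    """angle of the ring's near lower edge in the wrist picture, metric at z of ring top"""
    im=save("wrist",n) if im is None else im
    g=cv2.GaussianBlur(cv2.cvtColor(im,cv2.COLOR_RGB2GRAY),(5,1),0).astype(float)
    us=np.r_[262:300:4,340:384:4];vs=[15+np.argmin(np.diff(g[15:62,u]))+.5 for u in us]
    m=abs(np.array(vs)-np.polyval(np.polyfit(us,vs,1),us))<2
    k,c=np.polyfit(us[m],np.array(vs)[m],1);print("slope deg",np.degrees(np.arctan(k)),"rad",np.arctan(k),"row@320",k*320+c,"n",m.sum(),np.round(vs,0).astype(int));return k
E
python3 - <<'E'
from h import *
s=torq();fold("w12")
for n in("w5","w9","w11"): fold(im=cv2.imread(f"pics/{n}.png")[:,:,::-1].copy())
E
```

```text
24.8 pos [ 0.4941 -0.1694  0.0278] rot [ 3.1416  0.0003 -0.5094] Ftool xy [-2.5124  3.2672] Fz 2.964153399582168 Mtool [-1.3918 -0.4027] 0.25230531651603416 w 0.019575321540010435
M bolt 0.626401949035909 M pin 0.4630409741364003
slope deg -7.317586443921719 rad -0.1277159767457374 row@320 39.506504657334666 n 21 [48 46 46 46 44 44 44 44 42 42 38 36 36 36 34 34 34 34 32 32 32]
slope deg -1.0478857765540932 rad -0.018289056985686527 row@320 40.772935421761986 n 21 [42 42 42 42 42 42 42 42 42 42 40 40 40 40 40 40 40 40 40 40 40]
slope deg -1.4249631697313485e-15 rad -2.4870299031466834e-17 row@320 39.50000000000001 n 21 [40 40 40 40 40 40 40 40 40 40 40 40 40 40 40 40 40 40 40 40 40]
slope deg -1.4249631697313485e-15 rad -2.4870299031466834e-17 row@320 39.50000000000001 n 21 [40 40 40 40 40 40 40 40 40 40 40 40 40 40 40 40 40 40 40 40 40]
```

The fold reads about 0.12 rad. I'll add ~0.05 for margin.

Request:
arm_command:
  commands:
    - {"tx": 0,"ty": -0.0043,"tz": 0,"twist": 0.0053}
    - {"tx": 0,"ty": -0.0086,"tz": 0,"twist": 0.0106}
    - {"tx": 0,"ty": -0.013,"tz": 0,"twist": 0.0159}
    - {"tx": 0,"ty": -0.013,"tz": 0,"twist": 0.0159}
    - {"tx": 0,"ty": -0.013,"tz": 0,"twist": 0.0159}
    - {"tx": 0,"ty": -0.013,"tz": 0,"twist": 0.0159}
    - {"tx": 0,"ty": -0.013,"tz": 0,"twist": 0.0159}
    - {"tx": 0,"ty": -0.013,"tz": 0,"twist": 0.0159}

```text
t: 25.52
eef_pos: [0.4957, -0.1666, 0.0278]
ee_rot: [-3.142, 0.0, -0.559]
force: [-4.5, -1.0, 2.9]
width: 0.0196
gripper_force: 50.0
```

```bash
python3 - <<'E'
from h import *
s=torq();k=fold("w13");arc(s,[-.03,-.06,-.09,-.1]);print("n5 rows",[x for x in ()])
E
```

```text
25.52 pos [ 0.4957 -0.1666  0.0278] rot [-3.1415  0.0001 -0.5593] Ftool xy [-3.2964  3.2283] Fz 2.9193967532109157 Mtool [-0.977  -0.7642] 0.30189363361765537 w 0.01961364453292453
M bolt 0.6715354685707509 M pin 0.5101198201196174
slope deg -10.357076329419774 rad -0.1807650828287439 row@320 38.990971535619536 n 21 [50 48 48 48 46 46 46 44 44 42 36 34 34 34 32 32 30 30 30 28 28]
r 0.11573803568474655
-0.03 [0.001  0.0139] -0.0095
-0.06 [0.0024 0.0277] -0.0191
-0.09 [0.0042 0.0414] -0.0286
-0.1 [0.0049 0.046 ] -0.0318
n5 rows []
```

The fold is ~0.17 rad. Now I'll back off 0.09 rad about the bolt.

Request:
arm_command:
  commands:
    - {"tx": -0.001,"ty": 0.007,"tz": 0,"twist": -0.0048}
    - {"tx": -0.001,"ty": 0.0139,"tz": 0,"twist": -0.0095}
    - {"tx": -0.0005,"ty": 0.021,"tz": 0,"twist": -0.0143}
    - {"tx": 0.0004,"ty": 0.0277,"tz": 0,"twist": -0.0191}
    - {"tx": 0.001,"ty": 0.0345,"tz": 0,"twist": -0.0238}
    - {"tx": 0.002,"ty": 0.0414,"tz": 0,"twist": -0.0286}
    - {"tx": 0.002,"ty": 0.0414,"tz": 0,"twist": -0.0286}
    - {"tx": 0.002,"ty": 0.0414,"tz": 0,"twist": -0.0286}

```text
t: 26.23
eef_pos: [0.4912, -0.1758, 0.0279]
ee_rot: [-3.141, -0.001, -0.469]
force: [0.8, 0.7, -0.3]
width: 0.0195
gripper_force: 50.0
```

```bash
python3 - <<'E'
from h import *
s=torq();k=fold("w14")
E
```

```text
26.23 pos [ 0.4912 -0.1758  0.0279] rot [-3.1412 -0.0008 -0.4695] Ftool xy [ 0.3977 -0.9696] Fz -0.2913309885883041 Mtool [0.4963 0.4659] 0.14209609842771748 w 0.0195117004392693
M bolt 0.031072092666007342 M pin 0.07955419125190696
slope deg -10.229501114015394 rad -0.17853847527599648 row@320 39.08182858926994 n 21 [50 48 48 48 46 46 46 44 44 44 36 34 34 34 32 32 32 30 30 28 28]
```

Unloaded with the fold kept. Lifting straight up, gently at first.

Request:
arm_command:
  commands:
    - {"tx": 0,"ty": 0,"tz": -0.01,"twist": 0}
    - {"tx": 0,"ty": 0,"tz": -0.02,"twist": 0}
    - {"tx": 0,"ty": 0,"tz": -0.03,"twist": 0}
    - {"tx": 0,"ty": 0,"tz": -0.04,"twist": 0}
    - {"tx": 0,"ty": 0,"tz": -0.05,"twist": 0}
    - {"tx": 0,"ty": 0,"tz": -0.06,"twist": 0}
    - {"tx": 0,"ty": 0,"tz": -0.06,"twist": 0}
    - {"tx": 0,"ty": 0,"tz": -0.06,"twist": 0}

```text
t: 26.95
eef_pos: [0.4904, -0.1757, 0.043]
ee_rot: [-3.142, 0.0, -0.47]
force: [1.7, -0.4, -3.4]
width: 0.0196
gripper_force: 50.0
```

```bash
python3 - <<'E'
from h import *
s=torq();k=fold("w15")
E
```

```text
26.95 pos [ 0.4904 -0.1757  0.043 ] rot [-3.1416  0.0001 -0.4697] Ftool xy [ 1.7042 -0.465 ] Fz -3.4422501854566567 Mtool [-0.0417  0.2515] 0.041784474249205894 w 0.01957853560070094
M bolt -0.011455544076992362 M pin 0.011793372222657531
slope deg -10.150219989169607 rad -0.17715475861275282 row@320 39.221964926887665 n 21 [50 48 48 48 46 46 46 44 44 44 36 34 34 34 32 32 32 30 30 30 28]
```

The ring is off the bolt, and only the wrench's weight shows in the force. I'll lift higher and carry it to the bare spot where it first lay, since that is known to be flat and clear.

Request:
arm_command:
  commands:
    - {"tx": 0,"ty": 0,"tz": -0.03,"twist": 0}
    - {"tx": 0,"ty": 0,"tz": -0.08,"twist": 0}
    - {"tx": 0,"ty": 0,"tz": -0.14,"twist": 0}
    - {"tx": 0,"ty": 0,"tz": -0.2,"twist": 0}
    - {"tx": 0,"ty": 0,"tz": -0.26,"twist": 0}
    - {"tx": 0,"ty": 0,"tz": -0.32,"twist": 0}
    - {"tx": 0,"ty": 0,"tz": -0.37,"twist": 0}
    - {"tx": 0,"ty": 0,"tz": -0.4,"twist": 0}

```text
t: 27.67
eef_pos: [0.4904, -0.1757, 0.1444]
ee_rot: [-3.141, -0.0, -0.47]
force: [0.7, 0.3, -2.4]
width: 0.0195
gripper_force: 50.0
```

Request:
arm_command:
  commands:
    - {"tx": -0.02,"ty": -0.03,"tz": 0,"twist": 0}
    - {"tx": -0.06,"ty": -0.09,"tz": 0,"twist": 0}
    - {"tx": -0.12,"ty": -0.18,"tz": 0,"twist": 0}
    - {"tx": -0.18,"ty": -0.27,"tz": 0,"twist": 0}
    - {"tx": -0.24,"ty": -0.36,"tz": 0,"twist": 0}
    - {"tx": -0.3,"ty": -0.45,"tz": 0,"twist": 0}
    - {"tx": -0.36,"ty": -0.54,"tz": 0,"twist": 0}
    - {"tx": -0.42,"ty": -0.63,"tz": 0,"twist": 0}

```text
t: 28.33
eef_pos: [0.4669, 0.0136, 0.1421]
ee_rot: [3.141, 0.001, -0.47]
force: [0.8, -0.0, -3.6]
width: 0.0198
gripper_force: 50.0
```

Request:
arm_command:
  commands:
    - {"tx": -0.06,"ty": -0.09,"tz": 0,"twist": -0.008}
    - {"tx": -0.12,"ty": -0.18,"tz": 0,"twist": -0.016}
    - {"tx": -0.18,"ty": -0.27,"tz": 0,"twist": -0.024}
    - {"tx": -0.25,"ty": -0.36,"tz": 0,"twist": -0.032}
    - {"tx": -0.31,"ty": -0.45,"tz": 0,"twist": -0.04}
    - {"tx": -0.36,"ty": -0.53,"tz": 0,"twist": -0.048}
    - {"tx": -0.4,"ty": -0.59,"tz": 0,"twist": -0.054}
    - {"tx": -0.427,"ty": -0.627,"tz": 0,"twist": -0.058}

```text
t: 29.0
eef_pos: [0.443, 0.202, 0.1421]
ee_rot: [3.141, 0.001, -0.285]
force: [-0.2, -0.7, -3.6]
width: 0.0199
gripper_force: 50.0
```

Request:
arm_command:
  commands:
    - {"tx": 0,"ty": 0,"tz": 0.03,"twist": 0}
    - {"tx": 0,"ty": 0,"tz": 0.08,"twist": 0}
    - {"tx": 0,"ty": 0,"tz": 0.14,"twist": 0}
    - {"tx": 0,"ty": 0,"tz": 0.2,"twist": 0}
    - {"tx": 0,"ty": 0,"tz": 0.26,"twist": 0}
    - {"tx": 0,"ty": 0,"tz": 0.32,"twist": 0}
    - {"tx": 0,"ty": 0,"tz": 0.37,"twist": 0}
    - {"tx": 0,"ty": 0,"tz": 0.4,"twist": 0}

```text
t: 29.67
eef_pos: [0.4428, 0.1986, 0.0409]
ee_rot: [3.139, 0.002, -0.289]
force: [-1.1, -0.5, -3.6]
width: 0.0196
gripper_force: 50.0
```

```bash
python3 - <<'E'
from h import *
s=st();k=fold("w16")
E
```

```text
29.67 pos [0.4428 0.1986 0.0409] rot [ 3.1388  0.0018 -0.2888] Ftool xy [-0.8852  0.8084] Fz -3.6409449662759172 Mtool [-0.1972 -0.2723] 0.011068186181684179 w 0.019600237321627696
slope deg -10.040692628926617 rad -0.17524314555549472 row@320 39.313446427642226 n 21 [50 48 48 48 46 46 46 44 44 44 36 36 34 34 32 32 32 30 30 30 28]
```

Request:
arm_command:
  commands:
    - {"tx": 0,"ty": 0,"tz": 0.025,"twist": 0}
    - {"tx": 0,"ty": 0,"tz": 0.05,"twist": 0}
    - {"tx": 0,"ty": 0,"tz": 0.075,"twist": 0}
    - {"tx": 0,"ty": 0,"tz": 0.095,"twist": 0}
    - {"tx": 0,"ty": 0,"tz": 0.11,"twist": 0}
    - {"tx": 0,"ty": 0,"tz": 0.12,"twist": 0}
    - {"tx": 0,"ty": 0,"tz": 0.126,"twist": 0}
    - {"tx": 0,"ty": 0,"tz": 0.13,"twist": 0}

```text
t: 30.38
eef_pos: [0.4441, 0.2004, 0.0102]
ee_rot: [-3.142, -0.0, -0.287]
force: [-0.4, 1.0, -3.5]
width: 0.0196
gripper_force: 50.0
```

Request:
arm_command:
  commands:
    - {"tx": 0,"ty": 0,"tz": 0,"twist": 0}
    - {"tx": 0,"ty": 0,"tz": 0.001,"twist": 0}
    - {"tx": 0,"ty": 0,"tz": 0.002,"twist": 0}
    - {"tx": 0,"ty": 0,"tz": 0.003,"twist": 0}
    - {"tx": 0,"ty": 0,"tz": 0.004,"twist": 0}
    - {"tx": 0,"ty": 0,"tz": 0.004,"twist": 0}
    - {"tx": 0,"ty": 0,"tz": 0.004,"twist": 0}
    - {"tx": 0,"ty": 0,"tz": 0.004,"twist": 0}

```text
t: 31.05
eef_pos: [0.444, 0.2003, 0.0093]
ee_rot: [-3.142, 0.0, -0.287]
force: [-1.0, 0.0, -4.1]
width: 0.0197
gripper_force: 50.0
```

```bash
python3 - <<'E'
from h import *
s=st()
E
```

```text
31.05 pos [0.444  0.2003 0.0093] rot [-3.1416  0.     -0.2872] Ftool xy [-0.971   0.2573] Fz -4.064907904971015 Mtool [-0.0974 -0.272 ] 0.049586261619335735 w 0.01965713870130589
```

Request:
arm_command:
  commands:
    - {"tx": 0,"ty": 0,"tz": 0.002,"twist": 0}
    - {"tx": 0,"ty": 0,"tz": 0.004,"twist": 0}
    - {"tx": 0,"ty": 0,"tz": 0.006,"twist": 0}
    - {"tx": 0,"ty": 0,"tz": 0.008,"twist": 0}
    - {"tx": 0,"ty": 0,"tz": 0.008,"twist": 0}
    - {"tx": 0,"ty": 0,"tz": 0.008,"twist": 0}
    - {"tx": 0,"ty": 0,"tz": 0.008,"twist": 0}
    - {"tx": 0,"ty": 0,"tz": 0.008,"twist": 0}

```text
t: 31.72
eef_pos: [0.4445, 0.2004, 0.0078]
ee_rot: [-3.141, -0.001, -0.287]
force: [0.5, -2.5, 5.7]
width: 0.0196
gripper_force: 50.0
```

Request:
arm_command:
  commands:
    - {"tx": 0,"ty": 0,"tz": 0,"twist": 0}
    - {"tx": 0,"ty": 0,"tz": 0,"twist": 0}
    - {"tx": 0,"ty": 0,"tz": 0,"twist": 0}
    - {"tx": 0,"ty": 0,"tz": 0,"twist": 0}
    - {"tx": 0,"ty": 0,"tz": 0,"twist": 0}
    - {"tx": 0,"ty": 0,"tz": 0,"twist": 0}
    - {"tx": 0,"ty": 0,"tz": 0,"twist": 0}
    - {"tx": 0,"ty": 0,"tz": 0,"twist": 0}
  claw: 0.7

```text
t: 32.38
eef_pos: [0.444, 0.2003, 0.0073]
ee_rot: [3.142, 0.0, -0.287]
force: [0.3, 0.1, 1.2]
width: 0.0607
gripper_force: 0.0
```

Request:
arm_command:
  commands:
    - {"tx": 0,"ty": 0,"tz": 0,"twist": 0}
    - {"tx": 0,"ty": 0,"tz": 0,"twist": 0}
    - {"tx": 0,"ty": 0,"tz": 0,"twist": 0}
    - {"tx": 0,"ty": 0,"tz": -0.02,"twist": 0}
    - {"tx": 0,"ty": 0,"tz": -0.06,"twist": 0}
    - {"tx": 0,"ty": 0,"tz": -0.12,"twist": 0}
    - {"tx": 0,"ty": 0,"tz": -0.2,"twist": 0}
    - {"tx": 0,"ty": 0,"tz": -0.3,"twist": 0}

```text
t: 33.05
eef_pos: [0.4433, 0.1996, 0.0825]
ee_rot: [3.139, 0.001, -0.287]
force: [1.3, 0.4, 0.4]
width: 0.0615
gripper_force: 0.0
```

Request:
arm_command:
  commands:
    - {"tx": 0.01,"ty": 0,"tz": -0.1,"twist": 0}
    - {"tx": 0.03,"ty": 0,"tz": -0.2,"twist": 0}
    - {"tx": 0.05,"ty": 0,"tz": -0.3,"twist": 0}
    - {"tx": 0.08,"ty": 0,"tz": -0.4,"twist": 0}
    - {"tx": 0.1,"ty": 0,"tz": -0.48,"twist": 0}
    - {"tx": 0.12,"ty": 0,"tz": -0.54,"twist": 0}
    - {"tx": 0.12,"ty": 0,"tz": -0.55,"twist": 0}
    - {"tx": 0.12,"ty": 0,"tz": -0.55,"twist": 0}

```text
t: 33.72
eef_pos: [0.4731, 0.192, 0.2209]
ee_rot: [-3.14, -0.001, -0.288]
force: [0.4, 0.5, -0.9]
width: 0.0613
gripper_force: 0.0
```

```bash
python3 - <<'E'
from h import *
s=st();im=save("wrist","w17");spots("wrist",(("socket",0),("grip",.024)))
save("top","t17");spots("top",(("socket",0),("tub",0),("lid",0),("steel_cup",0)))
save("scene","s17");spots("scene",(("lid",0),("steel_cup",0)))
cv2.imwrite("pics/c17.png",cv2.resize(im[:240,160:480,::-1],None,fx=2.5,fy=2.5,interpolation=cv2.INTER_CUBIC))
E
```

```text
33.72 pos [0.4731 0.192  0.2209] rot [-3.1396 -0.0011 -0.2877] Ftool xy [ 0.2649 -0.6062] Fz -0.8550804326745765 Mtool [-0.0889 -0.1509] -0.004857611246667395 w 0.06125031228138498
socket 0.89 [315.6  91.5] [0.5517 0.1731 0.    ]
grip 0.95 [321. 215.] [0.4283 0.2038 0.024 ]
socket 0.72 [210.3 194.3] [0.5576 0.1806 0.    ]
tub 0.88 [421.4 151.9] [ 0.6971 -0.3822  0.    ]
lid 0.92 [338.  280.2] [ 0.3474 -0.1598  0.    ]
steel_cup 0.66 [362.  132.9] [ 0.7448 -0.2178  0.    ]
lid 0.97 [387.2 231.3] [ 0.354  -0.1593  0.    ]
```

View pics/c17.png

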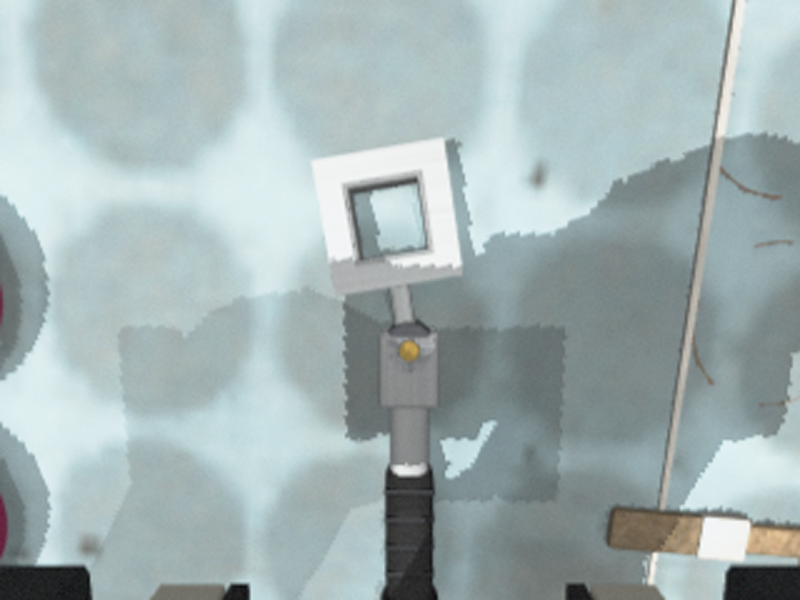

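The wrench lies flat, with its ring at crop (388,216) and its handle bent by about 0.16 rad. The gripper is clear of it, and the tub, lid and cup read where they stood. Handing in.

```bash
python3 -c "
from station import *
print(job_done())"
```

```text
the job is handed in; nothing more can be done
None
```

The bolt is tight and the job is handed in (no verdict came back): the handle broke over to about 0.17 rad and the wrench lies flat and still bent, in its original spot about 0.39 m from the bolt rather than right beside the stop; tub, lid and cup are where they stood.

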